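# Line up tins and jars on the stepped shelf under the lamp

## Robot

A 6-joint arm with a two-finger parallel gripper is mounted at the origin on the work surface. World frame = base frame: x ahead of the robot, y to its left, z up, the work surface at z = 0. Lengths are in m, angles in rad, forces in N, time in s.
With the tool pointing down it reaches from about 0.325 to 0.9 m from the base axis. Payload 6.1 kg.
Tool frame: the origin (TCP) lies midway between the tips of the shut fingers; the grasp point (between the pads) lies 19 mm behind it; z points along the fingers, x is the direction in which the jaws open and shut, and the axes are right-handed (so a half turn about z gives the same grasp; the last joint's range is limited). The gripper opens to 85 mm and grips with 20 to 120 N. Pads are 22 mm wide; open, the fingers measure 114 mm over their backs; the gripper's body (76 mm by 85 mm) begins 54 mm behind the grasp point. The pads swing forward as they close: fully open they stand 13 mm farther back than shut.
Start: joints at [-0.126, 0.22, 1.526, -0, 1.395, -0.126], TCP at [0.625, -0, 0.207] pointing down, gripper open.
Joint ranges: [-2.98, 2.98], [-0.91, 2.08], [0.09, 2.57], [-1.24, 4.39], [0.2, 2.65], [-2.68, 2.68]. Speed limits (rad/s): [2.57, 2.57, 3.01, 3.14, 3.14, 3.14].

## Interface

Orientations are given as a rotation vector (axis times angle).
In Python, from cell import manip gives the robot as it stands. The module is installed in compiled form; this text tells all that it offers.
- The arm moves only by the tool apply_moves, never from a script. Its arguments are lists of equal length, an entry for each row: "grip": the opening, from 0 (shut) to 1 (fully open); "delta_pos": the shift along the tool's x, y, z in m, a list of three; "yaw": the turn about the tool's z in rad. A call has 1 to 5 rows; each row is the pose to reach, as a shift and turn from the pose commanded when the call began, along the tool's axes at that moment; what a row does not reach only later rows make up. A row lasts 1/8 s, in which the tool goes at most 62.5 mm and 10.7 degrees, less where a joint would pass 70% of its speed; a pose out of reach is approached as far as the arm can. A call with a gripper value outside its range is refused whole. The fingers move at their own pace and stop on an object; "grip_force" is the grip in N (left out, the last holds). Time passes only in rows, so rows that repeat a pose let the fingers close. It gives the time, the measured TCP pose, the force and the opening at its end, in the units of the state.
- manip.observe(): the state, without advancing time (a new reading comes with each control period).
- manip.read_camera(name): name is "scene" or "side" or "wrist"; returns a dict with "img" (384x512x3 uint8, blue, green, red), "z_map" (384x512 float32, m along the optical axis (not along the pixel's ray), 0 where there is no reading), "K" (3x3 intrinsics, pixels), "world_from_camera" (4x4, takes a point from camera to world coordinates). Camera axes: x right, y down, z forward; pixel columns grow to the right and rows downward; lengths in m; the calibration is good to about 2 mm. A picture is of the moment at which its call begins.
- manip.sign_off(): hands the job in, once; it reports no verdict.
The state is a dict: "time_s": time; "joints": joint angles; "qvel": joint speeds; "tau": joint torques, N m; "tool_pos": TCP position; "eef_rot": TCP orientation; "force": force on the tool from outside, world axes, zero at the start; "torque": the same for the moment, N m; "opening": finger opening in m.
Only numpy, scipy, OpenCV 4.12 (cv2) and the standard library are available. Lean on these libraries where they do the work, as an engineer would, in place of code of your own. Each camera call takes 0.05 s, during which the arm holds its last target.

## Task

Swing the lamp by its yellow handle off the shelf until its whole shade is past the shelf's left end, then put the loose stock away: every red-capped tin in one row along the red strip on the back step and every blue-lidded jar in one row along the blue strip on the front step, all upright, each centred on its strip to about a centimetre and side by side with gaps of no more than 4 cm. When the rows are complete, swing the lamp back so that its head is over the middle of the shelf, and do not disturb the other things on the bench.

Things in the scene. Friction and masses are not known exactly. Their poses are not given: they have to be found in the camera images.
- shelf: Fixed low two-step wooden shelf, 220 mm deep (its x, away from the robot), 280 long (its y). Origin: underside centre, at bench level. Front step x -110 to 0, top at 20 mm, blue strip; back step x 0 to 110, top at 40 mm, red strip (strips 62 x 260 mm). Rear lip (x 110 to 122) up to 55 mm. No walls or dividers. Shelf and its lamp stand elsewhere each time.
- back_row (a point): Midpoint of the red strip's centre line, on top of the back step; axes as the shelf (row runs along y)
- front_row (a point): Midpoint of the blue strip's centre line, on top of the front step; axes as the shelf (row runs along y)
- shelf_middle (a point): Point over the middle of the shelf (shelf x = 0, y = 0), 40 mm above the bench
- lamp_arm (a joint): Lamp arm angle about the post at the shelf's left (+y) end, rad. 0: head over the shelf's middle; growing: head swings clockwise seen from above, off the left end, towards the robot's side. Stops -0.35 and 1.35. From about 1.05 the whole shade is past the end. Stays where left (friction 0.25 N m: 1 N at the handle moves it).
- lamp_handle (a point): Middle of the yellow upright round handle, 22 mm diameter, 52 high, on the lamp head: foot 279, top 331, this point 309 mm above the bench, 246 mm from the hinge axis. Below it the green round shade, 90 mm diameter, underside 237 mm up. The arm bar is 18 mm wide, its top 272 mm up.
- lamp_hinge (a point): Hinge axis of the lamp arm, 265 mm above the bench, at shelf x = 100, y = 225 mm; the upright post of 22 mm diameter stands below it, its cap (40 mm diameter) reaches 287 mm
- tin1: Round tin with a red cap and a red band, 66 mm diameter, 80 mm high, about 0.35 kg, bottom-heavy, standing upright. Origin: centre of its base, z up. May be absent (None).
- tin2: Round tin with a red cap and a red band, 66 mm diameter, 80 mm high, about 0.35 kg, bottom-heavy, standing upright. Origin: centre of its base, z up. May be absent (None).
- tin3: Round tin with a red cap and a red band, 66 mm diameter, 80 mm high, about 0.35 kg, bottom-heavy, standing upright. Origin: centre of its base, z up. May be absent (None).
- jar1: Round amber jar with a blue lid (flush with the body), 66 mm diameter, 66 mm high, about 0.3 kg, bottom-heavy, standing upright. Origin: centre of its base, z up. May be absent (None).
- jar2: Round amber jar with a blue lid (flush with the body), 66 mm diameter, 66 mm high, about 0.3 kg, bottom-heavy, standing upright. Origin: centre of its base, z up. May be absent (None).
- jar3: Round amber jar with a blue lid (flush with the body), 66 mm diameter, 66 mm high, about 0.3 kg, bottom-heavy, standing upright. Origin: centre of its base, z up. May be absent (None).
- cone: Bystander: orange thread cone, 60 mm diameter at the foot, 88 mm high, standing among the stock. Origin: centre of its base.
- tape: Bystander: yellow and black tape-measure case, 65 x 35 x 60 mm high, standing among the stock, not to be used. Origin: centre of its underside.
- shears: Bystander: shears lying flat, 205 mm long, 80 mm wide, 14 mm high. Origin near the pivot, blades to its +x.
- weight: Bystander: low brass pattern weight, a disc of 50 mm diameter, 18 mm high, lying among the stock. Origin: centre of its underside.
There are look-alikes about, which are no part of the job. Leave any black look-alike of the jar1 alone. Leave any black look-alike of the jar2 alone.

How it is judged:
By the outcome, as a careful person would: the job done as asked, in the order asked, and still so for the second after the job is handed in, with the robot touching nothing.
Of tin1, tin2, tin3, jar1, jar2, jar3 only 4 to 6 are there at a start; the rules pass over those that are not, and their reading is None.
At some moment in a run one of tin1, tin2, tin3, jar1, jar2, jar3 may be knocked a few centimetres aside while the robot is not near it.
It also fails if it takes over 210 s, if anything falls off the work surface, if the arm or the gripper's body presses on something with over 40 N, if the wrist force passes 120 N, or if a joint passes its speed limit or range.

## Working session

There is one attempt and no reset: what is moved stays moved. The work goes in short steps, Python scripts to look and compute and a tool call to move; the robot and the scene stay as the last step left them, time stands still between calls to the robot, and variables do not carry over. Pictures are saved under pics/ and viewed, and the job is handed in when it is done.

Besides the shell and the picture viewer there is one more tool, called after "Request:" as name(argument=value, ...) on one line, values as JSON. apply_moves: Moves the arm, as the interface text tells. Its arguments: {"type":"object","properties":{"grip":{"type":"array"},"delta_pos":{"type":"array"},"yaw":{"type":"array"},"grip_force":{"type":"number"}},"required":["grip","delta_pos","yaw"]}

```bash
ls; mkdir -p pics; cat > h.py <<'E'
from cell import manip
import numpy as np, cv2
def cam(n): return manip.read_camera(n)
def rays(c,uv,z):
    K=c["K"];T=c["world_from_camera"];uv=np.atleast_2d(np.asarray(uv,float))
    d=np.c_[uv,np.ones(len(uv))]@np.linalg.inv(K).T@T[:3,:3].T
    o=T[:3,3];s=(z-o[2])/d[:,2];return o+d*s[:,None]
def proj(c,P):
    T=np.linalg.inv(c["world_from_camera"]);p=np.atleast_2d(P)@T[:3,:3].T+T[:3,3]
    q=p@c["K"].T;return q[:,:2]/q[:,2:]
def cloud(c):
    h,w=c["z_map"].shape;v,u=np.mgrid[:h,:w];z=c["z_map"].astype(float)
    d=np.stack([u,v,np.ones_like(u)],-1)@np.linalg.inv(c["K"]).T*z[...,None]
    T=c["world_from_camera"];return d@T[:3,:3].T+T[:3,3]
E
python3 - <<'E'
from h import *
for n in["scene","side","wrist"]:
    c=cam(n);cv2.imwrite(f"pics/a_{n}.png",c["img"]);print(n,c["K"].round(1).tolist(),c["world_from_camera"].round(3).tolist())
s=manip.observe();print({k:np.round(v,3) for k,v in s.items()})
E
```

```text
pics
scene [[433.8, 0.0, 257.1], [0.0, 433.8, 195.0], [0.0, 0.0, 1.0]] [[-0.693, 0.43, -0.579, 1.326], [0.721, 0.425, -0.548, 0.691], [0.01, -0.797, -0.604, 1.047], [0.0, 0.0, 0.0, 1.0]]
side [[440.2, 0.0, 256.1], [0.0, 440.2, 190.8], [0.0, 0.0, 1.0]] [[0.823, -0.367, 0.434, -0.112], [-0.568, -0.555, 0.608, -0.978], [0.018, -0.746, -0.665, 1.153], [0.0, 0.0, 0.0, 1.0]]
wrist [[299.3, 0.0, 251.7], [0.0, 299.3, 191.4], [0.0, 0.0, 1.0]] [[1.0, 0.001, -0.001, 0.624], [0.001, -0.954, -0.3, 0.077], [-0.001, 0.3, -0.954, 0.374], [0.0, 0.0, 0.0, 1.0]]
{'time_s': np.float64(0.15), 'joints': array([-0.126,  0.221,  1.527, -0.   ,  1.395, -0.126]), 'qvel': array([-0.001, -0.002, -0.002,  0.   ,  0.003,  0.001]), 'tau': array([ 1.0000e-03, -4.9748e+01, -3.8990e+01, -0.0000e+00,  7.0000e-03,
       -0.0000e+00]), 'tool_pos': array([0.624, 0.   , 0.206]), 'eef_rot': array([-3.141e+00, -0.000e+00,  2.000e-03]), 'force': array([ 0.963, -0.382,  0.216]), 'torque': array([-0.006,  0.01 ,  0.01 ]), 'opening': np.float64(0.085)}
```

View pics/a_scene.png

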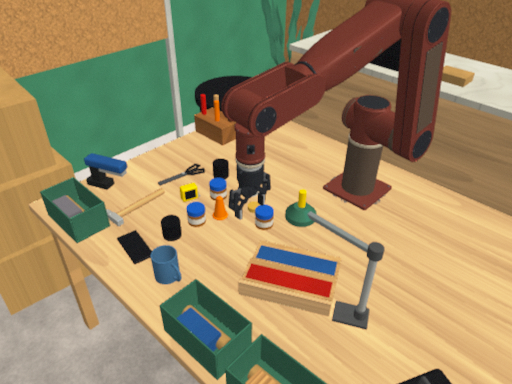

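View pics/a_side.png

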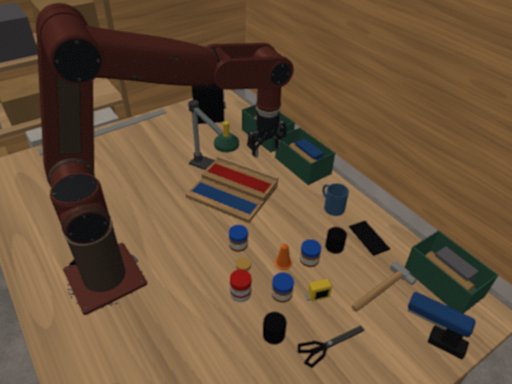

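View pics/a_wrist.png

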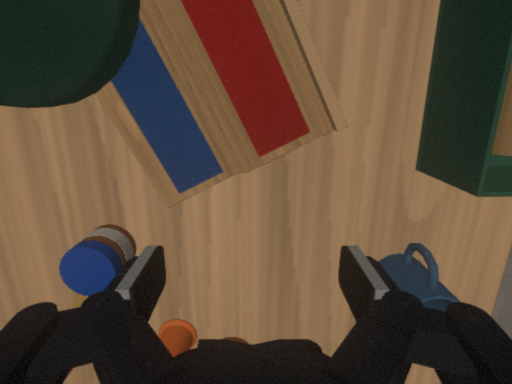

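The scene view shows jars at (218,188), (196,213) and (264,217). Side shows the same jars at (283,287), (310,252) and (238,237), plus one red tin at (240,284). Look-alikes are the black cylinders at (220,168)/(171,227) scene, which are (274,327)/(336,239) side. The mug and bench tools are also not stock. Next I'll measure.

```bash
cat >> h.py <<'E'
def mask(img,which):
    hsv=cv2.cvtColor(img,cv2.COLOR_BGR2HSV);H,S,V=cv2.split(hsv)
    r={"blue":(H>105)&(H<128)&(S>150)&(V>60),"red":((H<4)|(H>174))&(S>190)&(V>60),
       "yellow":(H>24)&(H<33)&(S>180)&(V>90),"orange":(H>5)&(H<16)&(S>200)&(V>120),
       "green":(H>60)&(H<95)&(S>80)}[which]
    return r.astype(np.uint8)
def comps(c,which,zlo,zhi,amin=15):
    m=mask(c["img"],which);P=cloud(c);m&=((P[...,2]>zlo)&(P[...,2]<zhi)&(P[...,0]>0.1)).astype(np.uint8)
    n,l,st,ce=cv2.connectedComponentsWithStats(m)
    return [(ce[i],st[i,4],P[l==i]) for i in range(1,n) if st[i,4]>=amin]
E
python3 - <<'E'
from h import *
for n in["scene","side"]:
    c=cam(n)
    for w,lo,hi in[("blue",.062,.07),("red",.075,.085),("red",.02,.075),("blue",.015,.025),("yellow",.0,.4),("orange",.0,.1)]:
        for ce,a,P in comps(c,w,lo,hi):
            mx=(P.max(0)+P.min(0))/2
            print(n,w,(lo,hi),ce.round(),a,"med",np.median(P,0).round(3),"mid",mx.round(3),"ext",np.ptp(P,axis=0).round(3))
E
```

```text
scene blue (0.062, 0.07) [217. 183.] 111 med [ 0.438 -0.361  0.067] mid [ 0.437 -0.364  0.066] ext [0.063 0.066 0.008]
scene blue (0.062, 0.07) [195. 208.] 130 med [ 0.599 -0.302  0.067] mid [ 0.596 -0.303  0.066] ext [0.063 0.066 0.008]
scene blue (0.062, 0.07) [264. 211.] 142 med [ 0.436 -0.117  0.067] mid [ 0.435 -0.117  0.066] ext [0.061 0.062 0.008]
scene red (0.02, 0.075) [289. 280.] 1170 med [0.602 0.147 0.041] mid [0.606 0.141 0.042] ext [0.165 0.254 0.015]
scene blue (0.015, 0.025) [297. 260.] 879 med [0.503 0.098 0.021] mid [0.505 0.094 0.02 ] ext [0.158 0.248 0.01 ]
scene yellow (0.0, 0.4) [188. 190.] 159 med [ 0.535 -0.428  0.057] mid [ 0.53  -0.432  0.035] ext [0.064 0.05  0.065]
scene yellow (0.0, 0.4) [302. 199.] 113 med [0.544 0.123 0.31 ] mid [0.54  0.12  0.306] ext [0.018 0.019 0.055]
scene orange (0.0, 0.1) [219. 209.] 199 med [ 0.523 -0.261  0.034] mid [ 0.501 -0.299  0.045] ext [0.075 0.117 0.087]
side blue (0.062, 0.07) [238. 232.] 166 med [ 0.427 -0.123  0.067] mid [ 0.427 -0.122  0.066] ext [0.06  0.06  0.008]
side blue (0.062, 0.07) [311. 247.] 197 med [ 0.588 -0.31   0.066] mid [ 0.588 -0.31   0.066] ext [0.058 0.061 0.008]
side blue (0.062, 0.07) [283. 282.] 258 med [ 0.43  -0.369  0.067] mid [ 0.431 -0.368  0.066] ext [0.061 0.065 0.008]
side red (0.075, 0.085) [241. 278.] 280 med [ 0.324 -0.297  0.081] mid [ 0.324 -0.295  0.08 ] ext [0.061 0.064 0.01 ]
side red (0.02, 0.075) [239. 178.] 539 med [0.602 0.138 0.041] mid [0.598 0.143 0.042] ext [0.15  0.244 0.017]
side red (0.02, 0.075) [239. 287.] 45 med [ 0.305 -0.317  0.07 ] mid [ 0.315 -0.308  0.068] ext [0.045 0.037 0.013]
side blue (0.015, 0.025) [224. 198.] 537 med [0.503 0.09  0.021] mid [0.499 0.095 0.02 ] ext [0.151 0.239 0.01 ]
side orange (0.0, 0.1) [281. 258.] 93 med [ 0.494 -0.273  0.022] mid [ 0.502 -0.276  0.046] ext [0.041 0.046 0.092]
```

```bash
cat >> h.py <<'E'
def shelf():
    out=[]
    for n in["scene","side"]:
        c=cam(n)
        for w,z,lo,hi in[("red",.040,.034,.047),("blue",.020,.014,.027)]:
            m=mask(c["img"],w);P=cloud(c)
            m&=((P[...,2]>lo)&(P[...,2]<hi)).astype(np.uint8)
            cs,_=cv2.findContours(m,cv2.RETR_EXTERNAL,cv2.CHAIN_APPROX_NONE)
            k=max(cs,key=cv2.contourArea)[:,0]
            X=rays(c,k,z)[:,:2]
            r=cv2.minAreaRect((X*1000).astype(np.float32));b=cv2.boxPoints(r)
            e=[b[1]-b[0],b[2]-b[1]];L=max(e,key=np.linalg.norm)
            if L[1]<0:L=-L
            out.append((n,w,np.array(r[0])/1000,r[1],np.degrees(np.arctan2(-L[0],L[1]))))
    return out
E
python3 - <<'E'
from h import *
for o in shelf():print(o)
for n in["scene","side"]:
    c=cam(n);k=cv2.resize(c["img"][130:330,150:400],None,fx=3,fy=3,interpolation=2);cv2.imwrite(f"pics/b_{n}.png",k)
E
```

```text
('scene', 'red', array([0.6032738 , 0.14166411]), (57.091773986816406, 255.70809936523438), np.float32(26.715103))
('scene', 'blue', array([0.50518851, 0.09230934]), (55.12812805175781, 254.40440368652344), np.float32(26.65526))
('side', 'red', array([0.60057788, 0.14342075]), (51.695796966552734, 249.53236389160156), np.float32(26.767124))
('side', 'blue', array([0.50217926, 0.09461163]), (48.83781051635742, 249.07041931152344), np.float32(26.702684))
```

View pics/b_side.png

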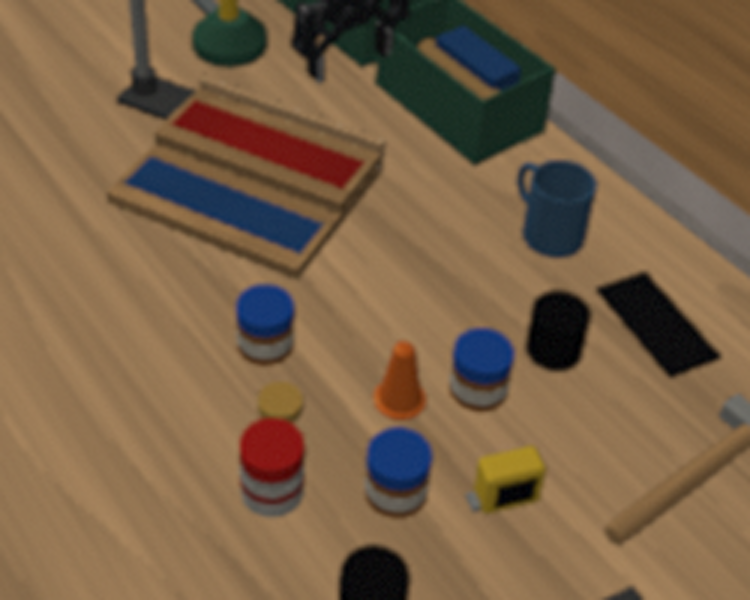

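View pics/b_scene.png

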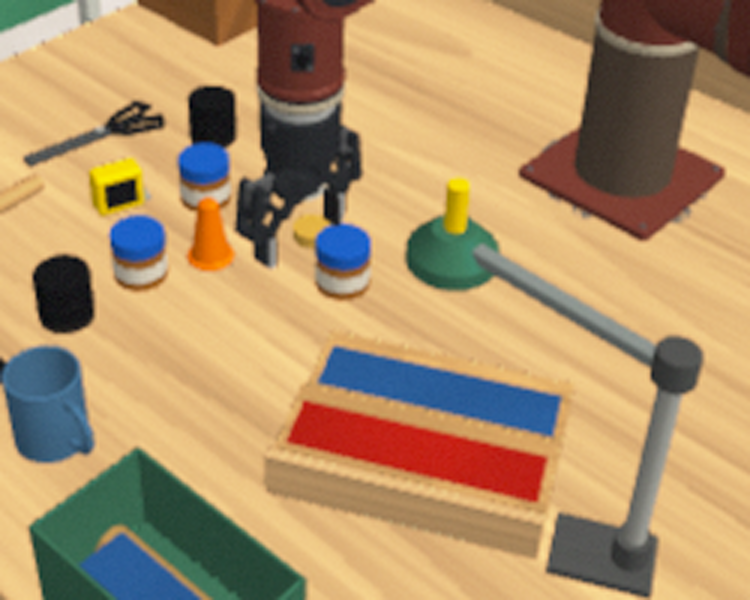

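Four stock items: three jars and one tin. The rest are bystanders: black cylinders, mug, boxes, and the brass weight at about (310,230) in the crop. Next I triangulate the handle.

```bash
cat >> h.py <<'E'
SH=np.array([.553,.118]);YAW=.466
UX=np.array([np.cos(YAW),np.sin(YAW)]);UY=np.array([-UX[1],UX[0]])
HINGE=SH+.1*UX+.225*UY
def lampang(p):
    v=np.asarray(p)[:2]-HINGE;z=-.1*UX-.225*UY
    return -np.arctan2(z[0]*v[1]-z[1]*v[0],z@v)
def handle(verbose=False):
    L=[]
    for n in["scene","side"]:
        c=cam(n);hsv=cv2.cvtColor(c["img"],cv2.COLOR_BGR2HSV);P=cloud(c)
        m=cv2.inRange(hsv,(20,140,60),(35,255,255))>0
        m&=(P[...,2]>.26)&(P[...,2]<.35)
        v,u=np.nonzero(m)
        if len(u)<10:continue
        d=np.linalg.inv(c["K"])@[u.mean(),v.mean(),1];d=c["world_from_camera"][:3,:3]@d;d/=np.linalg.norm(d)
        L.append((n,c["world_from_camera"][:3,3],d,len(u)))
    A=0;b=0
    for n,o,d,k in L:
        M=np.eye(3)-np.outer(d,d);A=A+M;b=b+M@o
        if verbose:print(n,k,o+d*(.305-o[2])/d[2])
    return np.linalg.solve(A,b) if len(L)>1 else L[0][1]+L[0][2]*(.305-L[0][1][2])/L[0][2][2]
from scipy.spatial.transform import Rotation as Rn
def plan(xyz,yaw=None):
    """tool-frame delta to world xyz, tool yaw (x axis heading in world)"""
    s=manip.observe();R=Rn.from_rotvec(s["eef_rot"]).as_matrix();p=s["tool_pos"]
    h=np.arctan2(R[1,0],R[0,0]);d=R.T@(np.array(xyz)-p)
    print("t",round(s["time_s"],2),"pos",p.round(4),"heading",h.round(3),"F",np.round(s["force"],1),"open",round(float(s["opening"]),4))
    print("DELTA",d.round(4),"n",np.linalg.norm(d).round(3), "YAW",None if yaw is None else round(-((yaw-h+np.pi)%(2*np.pi)-np.pi),3))
def S(x,y):return SH+x*UX+y*UY
E
python3 - <<'E'
from h import *
p=handle(True);print(p,lampang(p),HINGE,np.linalg.norm(p[:2]-HINGE))
plan([p[0],p[1],.37])
E
```

```text
scene 142 [0.53604039 0.11710706 0.305     ]
side 92 [0.53579245 0.1201837  0.305     ]
[0.53576141 0.11814498 0.30575459] 0.07006557725803414 [0.54124108 0.3639405 ] 0.24585659078788916
t 0.55 pos [ 0.625 -0.     0.207] heading 0.0 F [ 0.2 -0.8  0.5] open 0.0852
DELTA [-0.0892 -0.1182 -0.163 ] n 0.22 YAW None
```

Request:
apply_moves(grip=[1,1,1,1,1], delta_pos=[[0,0,-0.06],[0,0,-0.12],[0,0,-0.163],[-0.04,-0.05,-0.163],[-0.07,-0.09,-0.163]], yaw=[0,0,0,0,0], grip_force=20)

```text
time_s: 1.18
tool_pos: [0.5544, 0.0909, 0.3708]
eef_rot: [-3.141, 0.002, -0.002]
force: [0.8, 0.7, -0.1]
opening: 0.0858
```

Request:
apply_moves(grip=[0.7,0.7,0.6,0.6,0.6], delta_pos=[[-0.02,-0.028,0],[-0.02,-0.028,0],[-0.02,-0.028,0],[-0.02,-0.028,0],[-0.02,-0.028,0]], yaw=[0,0,0,0,0])

```text
time_s: 1.8
tool_pos: [0.5354, 0.1172, 0.3696]
eef_rot: [3.141, -0.002, -0.001]
force: [-1.2, 0.3, 0.5]
opening: 0.0508
```

```bash
python3 - <<'E'
from h import *
p=handle(True);print(p)
plan([.5358,.1182,.29],0)
c=cam("wrist");cv2.imwrite("pics/c_w.png",c["img"])
c=cam("side");cv2.imwrite("pics/c_s.png",cv2.resize(c["img"][60:320,150:400],None,fx=2,fy=2))
c=cam("scene");cv2.imwrite("pics/c_c.png",cv2.resize(c["img"][110:350,150:400],None,fx=2,fy=2))
E
```

```text
scene 142 [0.53604039 0.11710706 0.305     ]
side 92 [0.5357962  0.12026088 0.305     ]
[0.53576065 0.11817133 0.30577597]
t 1.9 pos [0.5353 0.1174 0.3697] heading -0.001 F [ 0.1  0.4 -0.3] open 0.0513
DELTA [ 0.0005 -0.0008  0.0797] n 0.08 YAW -0.001
```

View pics/c_w.png

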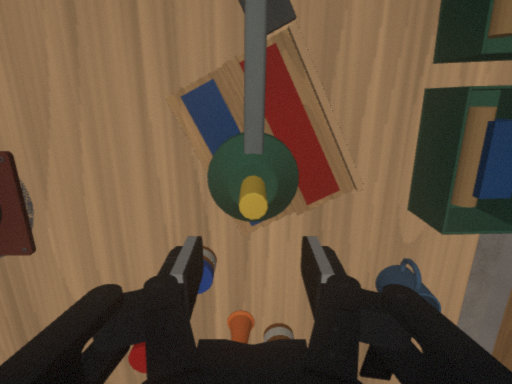

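View pics/c_c.png

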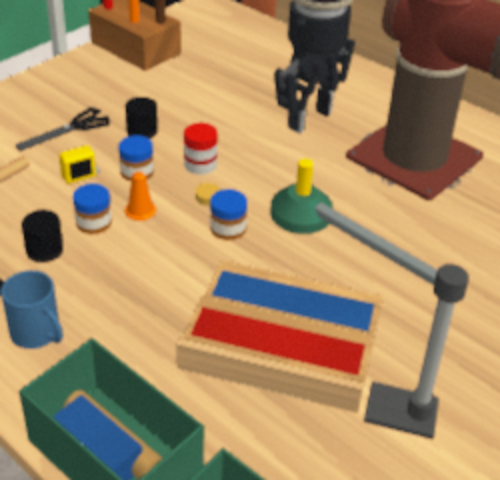

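The wrist view has the handle at (254,197), laterally centred between the fingers. The scene crop shows the tin at (200,148) and no other tin. Descending now.

Request:
apply_moves(grip=[0.6,0.6,0.6,0.6,0.6], delta_pos=[[0,-0.001,0.025],[0,-0.001,0.05],[0,-0.001,0.07],[0,-0.001,0.08],[0,-0.001,0.08]], yaw=[0,0,0,0,0])

```text
time_s: 2.68
tool_pos: [0.5347, 0.119, 0.2895]
eef_rot: [3.142, -0.0, -0.002]
force: [0.4, 0.5, 0.9]
opening: 0.0514
```

Request:
apply_moves(grip=[0,0,0,0,0], delta_pos=[[0,0,0],[0,0,0],[0,0,0],[0,0,0],[0,0,0]], yaw=[0,0,0,0,0])

```text
time_s: 3.3
tool_pos: [0.5357, 0.1191, 0.2913]
eef_rot: [-3.141, 0.0, -0.004]
force: [0.3, -0.2, 5.9]
opening: 0.021
```

```bash
cat >> h.py <<'E'
def arcplan(a_list,z=.29,r=None):
    s=manip.observe();R=Rn.from_rotvec(s["eef_rot"]).as_matrix();p=s["tool_pos"];h=np.arctan2(R[1,0],R[0,0])
    a0=lampang(p);v=p[:2]-HINGE;r=r or np.linalg.norm(v)
    print("a0",a0,"r",np.linalg.norm(v),"pos",p.round(4),"h",h.round(3),"F",np.round(s["force"],1),"open",round(float(s["opening"]),4),"t",s["time_s"])
    for a in a_list:
        t=-(a-a0);q=HINGE+r/np.linalg.norm(v)*np.array([np.cos(t)*v[0]-np.sin(t)*v[1],np.sin(t)*v[0]+np.cos(t)*v[1]])
        print(round(a,2),"delta",(R.T@(np.r_[q,z]-p)).round(4).tolist(),"yaw",round(a-a0,3),"world",q.round(3))
E
python3 - <<'E'
from h import *
s=manip.observe();a=lampang(s["tool_pos"])
arcplan(a+np.array([.15,.3,.45,.6,.75]),r=.246)
E
```

```text
a0 0.07058935287192135 r 0.24494848058554297 pos [0.5357 0.1191 0.2913] h -0.0 F [ 0.3 -0.2  5.9] open 0.021 t 3.3
0.22 delta [-0.0367, -0.0025, 0.0012] yaw 0.15 world [0.499 0.122]
0.37 delta [-0.0725, -0.0116, 0.0011] yaw 0.3 world [0.463 0.131]
0.52 delta [-0.1064, -0.0259, 0.001] yaw 0.45 world [0.429 0.145]
0.67 delta [-0.1379, -0.0451, 0.001] yaw 0.6 world [0.398 0.164]
0.82 delta [-0.1662, -0.0688, 0.0009] yaw 0.75 world [0.369 0.188]
```

Request:
apply_moves(grip=[0,0,0,0,0], delta_pos=[[-0.0184,-0.0008,-0.003],[-0.0367,-0.0025,-0.003],[-0.0547,-0.006,-0.003],[-0.0725,-0.0116,-0.003],[-0.09,-0.018,-0.003]], yaw=[0.075,0.15,0.225,0.3,0.375])

```text
time_s: 3.92
tool_pos: [0.4443, 0.1385, 0.2914]
eef_rot: [-3.083, 0.588, 0.002]
force: [5.3, 7.5, -6.6]
opening: 0.021
```

```bash
python3 - <<'E'
from h import *
p=handle(True);print(p,lampang(p))
s=manip.observe();a=lampang(s["tool_pos"])
arcplan(a+np.array([.1,.2,.3,.4,.5]),r=.246,z=.293)
E
```

```text
scene 110 [0.44704516 0.14046979 0.305     ]
side 91 [0.44194255 0.14008522 0.305     ]
[0.44358146 0.14004739 0.30364914] 0.4590848494601934
a0 0.45836194264334484 r 0.24538632165254087 pos [0.4433 0.1389 0.2914] h -0.375 F [ 3.3  6.  -6.9] open 0.0207 t 4.025
0.56 delta [-0.0245, -0.0015, -0.0015] yaw 0.1 world [0.421 0.149]
0.66 delta [-0.0487, -0.006, -0.0014] yaw 0.2 world [0.4   0.162]
0.76 delta [-0.0723, -0.0129, -0.0014] yaw 0.3 world [0.381 0.177]
0.86 delta [-0.0951, -0.0222, -0.0013] yaw 0.4 world [0.363 0.194]
0.96 delta [-0.1168, -0.0337, -0.0012] yaw 0.5 world [0.347 0.213]
```

Request:
apply_moves(grip=[0,0,0,0,0], delta_pos=[[-0.0245,-0.0015,0.001],[-0.0487,-0.006,0.001],[-0.0723,-0.0129,0.001],[-0.0951,-0.0222,0.001],[-0.1168,-0.0337,0.001]], yaw=[0.1,0.2,0.3,0.4,0.5])

```text
time_s: 4.65
tool_pos: [0.3483, 0.2115, 0.2914]
eef_rot: [-2.843, 1.336, -0.001]
force: [6.0, 3.3, -4.7]
opening: 0.021
```

```bash
python3 - <<'E'
from h import *
s=manip.observe();a=lampang(s["tool_pos"])
arcplan(a+np.array([.05,.1,.15,.2,.25]),r=.246,z=.291)
E
```

```text
a0 0.9499955285198989 r 0.24587330171648106 pos [0.3483 0.2115 0.2914] h -0.879 F [ 6.   3.3 -4.7] open 0.021 t 4.65
1.0 delta [-0.0123, -0.0005, 0.0003] yaw 0.05 world [0.341 0.221]
1.05 delta [-0.0245, -0.0017, 0.0003] yaw 0.1 world [0.334 0.231]
1.1 delta [-0.0367, -0.0035, 0.0003] yaw 0.15 world [0.328 0.242]
1.15 delta [-0.0487, -0.0059, 0.0003] yaw 0.2 world [0.322 0.253]
1.2 delta [-0.0607, -0.0089, 0.0003] yaw 0.25 world [0.316 0.264]
```

Request:
apply_moves(grip=[0,0,0,0,0], delta_pos=[[-0.0123,-0.0005,0],[-0.0245,-0.0017,0],[-0.0367,-0.0035,0],[-0.0487,-0.0059,0],[-0.0607,-0.0089,0]], yaw=[0.05,0.1,0.15,0.2,0.25])

```text
time_s: 5.28
tool_pos: [0.3166, 0.2634, 0.2913]
eef_rot: [2.656, -1.678, 0.001]
force: [3.9, 0.8, -3.4]
opening: 0.0212
```

Request:
apply_moves(grip=[0,0.3,0.5,0.5,0.5], delta_pos=[[0,0,0],[0,0,0],[0,0,0],[0,0,0],[0,0,-0.02]], yaw=[0,0,0,0,0])

```text
time_s: 5.9
tool_pos: [0.3158, 0.2628, 0.3114]
eef_rot: [2.655, -1.674, -0.002]
force: [0.8, 0.5, -1.3]
opening: 0.0428
```

```bash
python3 - <<'E'
from h import *
p=handle(True);print(p,lampang(p))
plan([.324+.003,-.295+.003,.37],.3)
c=cam("scene");cv2.imwrite("pics/d_c.png",cv2.resize(c["img"][110:350,150:400],None,fx=2,fy=2))
E
```

```text
scene 138 [0.31667789 0.263024   0.305     ]
side 89 [0.31565508 0.26605849 0.305     ]
[0.31581499 0.26366055 0.30554247] 1.2000122130074558
t 6.0 pos [0.3177 0.264  0.3153] heading -1.125 F [ 0.5 -0.5  0.7] open 0.0428
DELTA [ 0.5056  0.231  -0.0559] n 0.559 YAW -1.425
```

View pics/d_c.png

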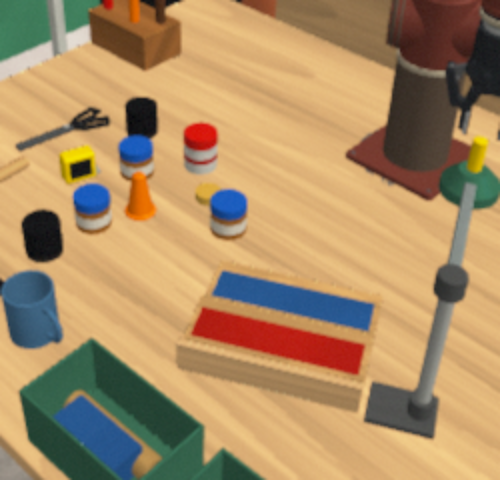

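Lamp is at 1.20 rad, with the shade clear at (470,185). Moving up and away, and measuring the stock.

Request:
apply_moves(grip=[0.5,0.5,0.5,1,1], delta_pos=[[0,0,-0.04],[0,0,-0.07],[0.06,0,-0.08],[0.12,0,-0.08],[0.18,0,-0.08]], yaw=[0,0,0,-0.18,-0.36])

```text
time_s: 6.68
tool_pos: [0.3871, 0.1178, 0.3924]
eef_rot: [-2.882, 1.249, -0.001]
force: [0.8, 1.0, -0.1]
opening: 0.077
```

```bash
cat >> h.py <<'E'
def stock(zoff=0,verbose=False):
    res={}
    for n in["scene","side"]:
        c=cam(n);P=cloud(c)
        for w,zs in[("blue",(.066,.086)),("red",(.08,.12))]:
            m0=mask(c["img"],w)
            for z in zs:
                m=m0&((np.abs(P[...,2]-z)<.005)).astype(np.uint8)
                k,l,st,ce=cv2.connectedComponentsWithStats(m)
                for i in range(1,k):
                    if st[i,4]<60:continue
                    v,u=np.nonzero(l==i);X=rays(c,np.c_[u,v],z)[:,:2]
                    if X[:,0].max()>.85 or abs(X[:,1]).max()>.6:continue
                    (x,y),r=cv2.minEnclosingCircle((X*1000).astype(np.float32))
                    if 22<r<42:res.setdefault((w,z),[]).append((n,round(x/1000,4),round(y/1000,4),round(r,1)))
    return res
E
python3 - <<'E'
from h import *
for k,v in stock().items():
    print(k)
    for q in v:print("  ",q)
for n in["scene","side"]:
    c=cam(n);P=cloud(c)
    hsv=cv2.cvtColor(c["img"],cv2.COLOR_BGR2HSV)
    m=((hsv[...,2]<60)&(P[...,2]>.055)&(P[...,2]<.075)&(P[...,0]>.3)&(P[...,1]<0)).astype(np.uint8)
    k,l,st,ce=cv2.connectedComponentsWithStats(m)
    for i in range(1,k):
        if st[i,4]>40:print(n,"black",ce[i].round(),np.median(P[l==i],0).round(3))
    for w,lo,hi in[("orange",.0,.02),("orange",.06,.1),("yellow",.05,.07)]:
        for ce,a,Q in comps(c,w,lo,hi):print(n,w,ce.round(),np.median(Q,0).round(3))
    m=cv2.inRange(hsv,(18,90,40),(30,255,255))&((P[...,2]>.012)&(P[...,2]<.025)&(P[...,1]<-.15)).astype(np.uint8)*255
    v,u=np.nonzero(m);print(n,"weight",np.median(P[m>0],0).round(3),len(u))
plan([.35,-.2,.37],.3)
E
```

```text
('blue', 0.066)
   ('scene', 0.4358, -0.364, 37.7)
   ('scene', 0.5991, -0.3037, 35.3)
   ('scene', 0.4363, -0.116, 34.3)
   ('side', 0.4252, -0.1232, 33.0)
   ('side', 0.587, -0.3103, 33.0)
   ('side', 0.431, -0.37, 33.3)
('red', 0.08)
   ('scene', 0.3324, -0.2887, 33.2)
   ('side', 0.3251, -0.2966, 33.4)
scene black [220. 164.] [ 0.339 -0.455  0.067]
scene black [ 97. 173.] [ 0.732 -0.748  0.065]
scene black [170. 222.] [ 0.71  -0.303  0.068]
scene orange [219. 216.] [ 0.529 -0.26   0.011]
scene orange [219. 201.] [ 0.519 -0.265  0.074]
scene yellow [188. 187.] [ 0.532 -0.428  0.059]
scene weight [ 0.683 -0.526  0.019] 317
side black [320. 168.] [ 0.887 -0.01   0.064]
side black [336. 190.] [ 0.853 -0.143  0.067]
side black [337. 202.] [ 0.803 -0.197  0.065]
side black [337. 235.] [ 0.696 -0.315  0.066]
side black [434. 244.] [ 0.953 -0.517  0.065]
side black [444. 281.] [ 0.831 -0.643  0.065]
side black [480. 276.] [ 0.955 -0.691  0.066]
side black [275. 323.] [ 0.327 -0.468  0.066]
side black [451. 337.] [ 0.699 -0.772  0.064]
side orange [281. 265.] [ 0.491 -0.282  0.007]
side orange [284. 247.] [ 0.505 -0.274  0.087]
side weight [ 0.396 -0.215  0.018] 183
t 6.88 pos [0.3868 0.1185 0.3919] heading -0.828 F [ 0.5 -0.3  0.1] open 0.0854
DELTA [0.2097 0.2425 0.0218] n 0.321 YAW -1.128
```

Request:
apply_moves(grip=[1,1,1,1,1], delta_pos=[[0.04,0.045,0],[0.08,0.09,0],[0.12,0.135,0.02],[0.16,0.18,0.04],[0.2,0.22,0.08]], yaw=[-0.18,-0.36,-0.54,-0.72,-0.9])

```text
time_s: 7.5
tool_pos: [0.3668, -0.1208, 0.3423]
eef_rot: [3.139, -0.11, 0.004]
force: [1.0, 0.1, 0.1]
opening: 0.0854
```

```bash
python3 - <<'E'
from h import *
plan([.329,-.2925,.15],YAW)
E
```

```text
t 7.5 pos [ 0.3668 -0.1208  0.3423] heading -0.07 F [1.  0.1 0.1] open 0.0854
DELTA [-0.0263  0.1738  0.1924] n 0.261 YAW -0.536
```

Request:
apply_moves(grip=[1,1,1,1,1], delta_pos=[[0,0.04,0.03],[-0.012,0.08,0.06],[-0.018,0.12,0.1],[-0.024,0.155,0.145],[-0.024,0.155,0.175]], yaw=[-0.13,-0.26,-0.394,-0.394,-0.394])

```text
time_s: 8.12
tool_pos: [0.3303, -0.2732, 0.1647]
eef_rot: [-3.101, -0.494, 0.001]
force: [0.1, 0.6, 0.0]
opening: 0.0853
```

Request:
apply_moves(grip=[1], delta_pos=[[0,0,0]], yaw=[0])

```text
time_s: 8.25
tool_pos: [0.33, -0.2708, 0.1643]
eef_rot: [-3.097, -0.497, 0.004]
force: [-0.2, -0.2, 0.5]
opening: 0.0854
```

```bash
python3 - <<'E'
from h import *
for k,v in stock().items():
    print(k)
    for q in v:print("  ",q)
plan([.329,-.2925,.03],YAW)
c=cam("wrist");cv2.imwrite("pics/e_w.png",c["img"])
E
```

```text
('blue', 0.066)
   ('scene', 0.436, -0.3647, 37.2)
   ('scene', 0.5988, -0.304, 34.8)
   ('scene', 0.4359, -0.115, 34.1)
   ('side', 0.5883, -0.3111, 32.7)
   ('side', 0.4307, -0.3692, 32.7)
('red', 0.08)
   ('scene', 0.333, -0.2888, 33.3)
   ('side', 0.3224, -0.2962, 33.8)
t 8.35 pos [ 0.3317 -0.2727  0.1678] heading 0.32 F [0.8 0.2 0.6] open 0.0853
DELTA [-0.0088  0.0178  0.1378] n 0.139 YAW -0.146
```

View pics/e_w.png

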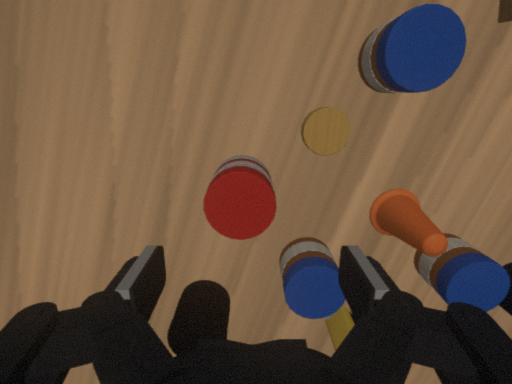

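The wrist view shows the red cap at (240,202) and no obstacle at the finger positions. I'll cross-check the cap position with the wrist ray.

```bash
cat >> h.py <<'E'
def wtop(which,z):
    c=cam("wrist");m=mask(c["img"],which);k,l,st,ce=cv2.connectedComponentsWithStats(m)
    for i in range(1,k):
        if st[i,4]<300:continue
        cs,_=cv2.findContours((l==i).astype(np.uint8),cv2.RETR_EXTERNAL,cv2.CHAIN_APPROX_NONE)
        X=rays(c,cs[0][:,0],z)[:,:2];(x,y),r=cv2.minEnclosingCircle((X*1000).astype(np.float32))
        print("wrist",which,ce[i].round(),"->",round(x/1000,4),round(y/1000,4),"r",round(r,1))
E
python3 -c "
from h import *
wtop('red',.08);wtop('blue',.066)"
```

```text
wrist red [240. 202.] -> 0.3256 -0.2907 r 34.3
wrist blue [424.  46.] -> 0.4286 -0.1185 r 33.8
wrist blue [476. 281.] -> 0.5873 -0.3019 r 40.0
wrist blue [314. 288.] -> 0.4309 -0.3607 r 36.9
```

Request:
apply_moves(grip=[1,1,1,1,1], delta_pos=[[-0.01,0.016,0],[-0.01,0.016,0.03],[-0.01,0.016,0.06],[-0.01,0.016,0.065],[-0.01,0.016,0.065]], yaw=[-0.07,-0.146,-0.146,-0.146,-0.146])

```text
time_s: 9.12
tool_pos: [0.3267, -0.2921, 0.1029]
eef_rot: [3.056, 0.723, 0.001]
force: [-0.6, -0.5, 0.1]
opening: 0.0858
```

```bash
python3 - <<'E'
from h import *
plan([.327,-.2915,.03],YAW)
wtop('red',.08)
E
```

```text
t 9.12 pos [ 0.3267 -0.2921  0.1029] heading 0.465 F [-0.6 -0.5  0.1] open 0.0858
DELTA [ 0.0005 -0.0005  0.0729] n 0.073 YAW -0.001
wrist red [251. 212.] -> 0.3257 -0.2906 r 34.7
```

Request:
apply_moves(grip=[1,1,1,1,1], delta_pos=[[0,0,0.02],[0,0,0.04],[0,0,0.06],[0,0,0.073],[0,0,0.073]], yaw=[0,0,0,0,0])

```text
time_s: 9.8
tool_pos: [0.3261, -0.2916, 0.0287]
eef_rot: [-3.057, -0.723, 0.0]
force: [0.3, 1.1, -0.4]
opening: 0.0853
```

Request:
apply_moves(grip=[0.5,0.5,0.5,0.5,0.5], delta_pos=[[0,0,0],[0,0,0],[0,0,0],[0,0,0],[0,0,0]], yaw=[0,0,0,0,0], grip_force=40)

```text
time_s: 10.42
tool_pos: [0.3268, -0.2926, 0.0301]
eef_rot: [3.055, 0.723, 0.001]
force: [-2.3, 1.3, 6.6]
opening: 0.065
```

Request:
apply_moves(grip=[0.5,0.5,0.5,0.5,0.5], delta_pos=[[0,0,-0.02],[0,0,-0.05],[0,0,-0.1],[0,0,-0.15],[0,0,-0.19]], yaw=[0,0,0,0,0])

```text
time_s: 11.05
tool_pos: [0.3262, -0.2917, 0.2209]
eef_rot: [3.056, 0.723, 0.001]
force: [-0.6, -0.9, -3.9]
opening: 0.0644
```

```bash
python3 - <<'E'
from h import *
plan([*S(.055,0),.22],YAW)
print(S(.055,0))
wtop('red',.27)
c=cam("side");cv2.imwrite("pics/f_s.png",cv2.resize(c["img"][60:340,130:400],None,fx=2,fy=2))
E
```

```text
t 11.05 pos [ 0.3262 -0.2917  0.2209] heading 0.464 F [-0.6 -0.9 -3.9] open 0.0644
DELTA [ 0.4413 -0.2648  0.0006] n 0.515 YAW -0.002
[0.6021355 0.1427124]
wrist red [252. 268.] -> 0.3244 -0.29 r 36.5
```

View pics/f_s.png

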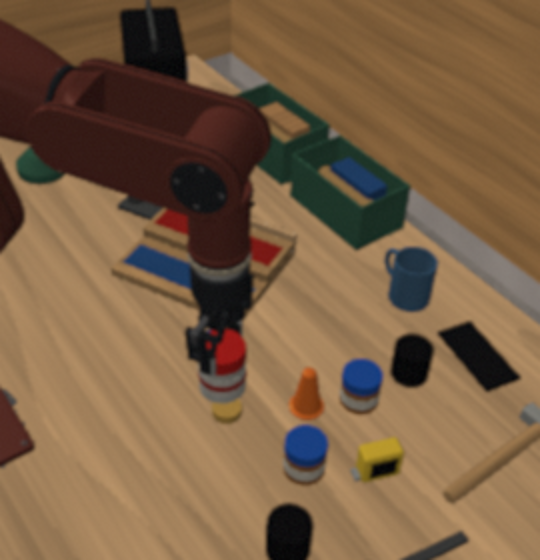

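Tin is held upright. Carrying it to the shelf.

Request:
apply_moves(grip=[0.5,0.5,0.5,0.5,0.5], delta_pos=[[0.03,-0.018,0],[0.08,-0.048,0],[0.13,-0.078,0],[0.18,-0.108,0],[0.23,-0.138,0]], yaw=[0,0,0,0,0])

```text
time_s: 11.78
tool_pos: [0.4698, -0.0632, 0.2168]
eef_rot: [-3.056, -0.723, 0.003]
force: [1.3, -1.5, -2.9]
opening: 0.0647
```

Request:
apply_moves(grip=[0.5,0.5,0.5,0.5,0.5], delta_pos=[[0.05,-0.03,0],[0.1,-0.06,0],[0.15,-0.09,0],[0.19,-0.115,0],[0.211,-0.127,0]], yaw=[0,0,0,0,0])

```text
time_s: 12.4
tool_pos: [0.6013, 0.1452, 0.2158]
eef_rot: [-3.056, -0.726, 0.005]
force: [-0.4, -0.4, -3.3]
opening: 0.0652
```

Request:
apply_moves(grip=[0.5,0.5], delta_pos=[[0,0,0.03],[0,0,0.05]], yaw=[0,0])

```text
time_s: 12.65
tool_pos: [0.5998, 0.143, 0.1647]
eef_rot: [-3.056, -0.724, 0.008]
force: [-0.6, -0.3, -4.1]
opening: 0.0646
```

```bash
python3 - <<'E'
from h import *
plan([*S(.055,0),.073],YAW)
for o in shelf():print(o)
E
```

```text
t 12.65 pos [0.5998 0.143  0.1647] heading 0.465 F [-0.6 -0.3 -4.1] open 0.0646
DELTA [0.0024 0.0014 0.0917] n 0.092 YAW -0.001
('scene', 'red', array([0.60334711, 0.14168944]), (57.07909393310547, 255.7557373046875), np.float32(26.642704))
('scene', 'blue', array([0.47397586, 0.15461688]), (55.1273193359375, 114.42500305175781), np.float32(26.715088))
('side', 'red', array([0.6008299 , 0.14319075]), (51.93840026855469, 250.17007446289062), np.float32(26.76707))
('side', 'blue', array([0.50217926, 0.09461163]), (48.83781051635742, 249.07041931152344), np.float32(26.702684))
```

Request:
apply_moves(grip=[0.5,0.5,0.5,0.5,0.5], delta_pos=[[0.002,0.001,0.03],[0.002,0.001,0.06],[0.002,0.001,0.08],[0.002,0.001,0.09],[0.002,0.001,0.092]], yaw=[0,0,0,0,0])

```text
time_s: 13.38
tool_pos: [0.604, 0.1427, 0.0766]
eef_rot: [-3.057, -0.723, 0.0]
force: [-0.6, -0.3, -3.3]
opening: 0.0643
```

```bash
python3 - <<'E'
from h import *
plan([*S(.055,0),.071],YAW)
E
```

```text
t 13.38 pos [0.604  0.1427 0.0766] heading 0.464 F [-0.6 -0.3 -3.3] open 0.0643
DELTA [-0.0017 -0.0009  0.0056] n 0.006 YAW -0.002
```

Request:
apply_moves(grip=[0.5,0.5,0.5], delta_pos=[[-0.001,0,0.003],[-0.001,0,0.005],[-0.001,0,0.005]], yaw=[0,0,0])

```text
time_s: 13.75
tool_pos: [0.6033, 0.1424, 0.072]
eef_rot: [3.057, 0.723, 0.001]
force: [-0.3, -1.0, -3.4]
opening: 0.0648
```

Request:
apply_moves(grip=[0.5,0.5], delta_pos=[[-0.001,0,0.002],[-0.001,0,0.002]], yaw=[0,0])

```text
time_s: 14.0
tool_pos: [0.6026, 0.142, 0.0702]
eef_rot: [3.057, 0.723, 0.002]
force: [0.1, 0.0, -1.8]
opening: 0.0646
```

Request:
apply_moves(grip=[0.78,0.82,0.85,0.9,0.9], delta_pos=[[0,0,0],[0,0,0],[0,0,0],[0,0,0],[0,0,0]], yaw=[0,0,0,0,0])

```text
time_s: 14.62
tool_pos: [0.6022, 0.1419, 0.0697]
eef_rot: [3.057, 0.723, 0.0]
force: [0.2, 0.1, 0.1]
opening: 0.0768
```

Request:
apply_moves(grip=[0.9,1,1,1], delta_pos=[[0,0,-0.03],[0,0,-0.08],[0,0,-0.13],[0,0,-0.15]], yaw=[0,0,0,0])

```text
time_s: 15.12
tool_pos: [0.604, 0.1421, 0.2239]
eef_rot: [3.057, 0.723, 0.009]
force: [0.9, 0.1, -0.3]
opening: 0.0853
```

```bash
python3 - <<'E'
from h import *
for k,v in stock().items():
    print(k)
    for q in v:
        d=np.array(q[1:3])-SH;print("  ",q,"shelf",(d@UX).round(4),(d@UY).round(4))
wtop('red',.12)
plan([.431,-.1195,.15],YAW)
c=cam("side");cv2.imwrite("pics/g_s.png",cv2.resize(c["img"][60:340,130:400],None,fx=2,fy=2))
E
```

```text
('blue', 0.066)
   ('scene', 0.4349, -0.363, 37.2) shelf -0.3216 -0.3766
   ('scene', 0.5974, -0.303, 34.7) shelf -0.1495 -0.3961
   ('scene', 0.4353, -0.1166, 33.1) shelf -0.2106 -0.1567
   ('side', 0.4262, -0.1239, 32.7) shelf -0.222 -0.1591
   ('side', 0.5889, -0.3122, 33.5) shelf -0.1612 -0.4005
   ('side', 0.4307, -0.3691, 32.6) shelf -0.3281 -0.3802
('red', 0.12)
   ('scene', 0.6078, 0.142, 33.8) shelf 0.0597 -0.0032
   ('side', 0.5997, 0.1363, 33.1) shelf 0.0499 -0.0046
wrist red [249.  94.] -> 0.5688 0.2089 r 48.6
wrist red [250. 195.] -> 0.6159 0.1222 r 58.7
t 15.28 pos [0.6025 0.1419 0.2199] heading 0.464 F [-0.6 -0.5 -0.6] open 0.0854
DELTA [-0.2705  0.1569  0.0696] n 0.32 YAW -0.002
```

View pics/g_s.png

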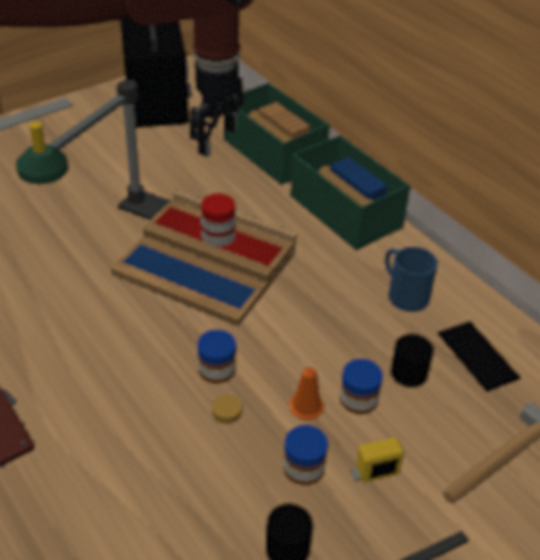

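Tin stands on the red strip at (217,220), at shelf x about 0.055. Next is the jar at (0.431, -0.120).

Request:
apply_moves(grip=[1,1,1,1,1], delta_pos=[[-0.05,0.028,0],[-0.1,0.058,0],[-0.15,0.087,0],[-0.2,0.116,0],[-0.25,0.145,0.04]], yaw=[0,0,0,0,0])

```text
time_s: 15.95
tool_pos: [0.4466, -0.096, 0.1837]
eef_rot: [3.056, 0.723, 0.002]
force: [1.0, -1.0, 0.2]
opening: 0.0858
```

Request:
apply_moves(grip=[1,1,1,1], delta_pos=[[-0.02,0.012,0.02],[-0.02,0.012,0.04],[-0.02,0.012,0.06],[-0.02,0.012,0.06]], yaw=[0,0,0,0])

```text
time_s: 16.45
tool_pos: [0.4315, -0.1128, 0.1202]
eef_rot: [-3.053, -0.721, 0.01]
force: [0.4, 0.2, -0.2]
opening: 0.0857
```

```bash
python3 - <<'E'
from h import *
wtop('blue',.066)
plan([.431,-.1195,.022],YAW)
E
```

```text
wrist blue [452.  58.] -> 0.5087 0.0316 r 47.6
wrist blue [247. 205.] -> 0.4299 -0.118 r 33.2
t 16.5 pos [ 0.4328 -0.1132  0.1218] heading 0.464 F [-0.7 -0.  -1. ] open 0.0855
DELTA [-0.0041  0.0052  0.0998] n 0.1 YAW -0.002
```

Request:
apply_moves(grip=[1,1,1,1,1], delta_pos=[[-0.004,0.005,0],[-0.004,0.005,0.02],[-0.004,0.005,0.04],[-0.004,0.005,0.04],[-0.004,0.005,0.04]], yaw=[0,0,0,0,0])

```text
time_s: 17.12
tool_pos: [0.434, -0.1207, 0.0852]
eef_rot: [3.056, 0.723, 0.002]
force: [-0.4, -0.3, 0.3]
opening: 0.0854
```

```bash
python3 - <<'E'
from h import *
wtop('blue',.066)
plan([.4305,-.119,.022],YAW)
E
```

```text
wrist blue [479.  61.] -> 0.5079 0.018 r 43.0
wrist blue [248. 210.] -> 0.4293 -0.1178 r 33.8
t 17.18 pos [ 0.4342 -0.1208  0.0854] heading 0.464 F [-0.1 -0.1  0.1] open 0.0853
DELTA [-0.0026 -0.0034  0.0634] n 0.064 YAW -0.002
```

Request:
apply_moves(grip=[1,1,1,1,1], delta_pos=[[-0.003,-0.003,0.01],[-0.003,-0.003,0.03],[-0.003,-0.003,0.05],[-0.003,-0.003,0.063],[-0.003,-0.003,0.063]], yaw=[0,0,0,0,0])

```text
time_s: 17.8
tool_pos: [0.4283, -0.1185, 0.0202]
eef_rot: [-3.056, -0.723, 0.003]
force: [-0.0, 0.7, 0.4]
opening: 0.0851
```

Request:
apply_moves(grip=[0.5,0.5,0.5,0.5,0.5], delta_pos=[[0,0,0],[0,0,0],[0,0,0],[0,0,0],[0,0,0]], yaw=[0,0,0,0,0])

```text
time_s: 18.42
tool_pos: [0.4303, -0.1194, 0.0222]
eef_rot: [3.056, 0.723, 0.003]
force: [0.4, 1.5, 6.3]
opening: 0.0645
```

Request:
apply_moves(grip=[0.5,0.5,0.5,0.5], delta_pos=[[0,0,-0.02],[0,0,-0.07],[0,0,-0.12],[0,0,-0.15]], yaw=[0,0,0,0])

```text
time_s: 18.92
tool_pos: [0.4298, -0.1193, 0.1734]
eef_rot: [3.056, 0.723, 0.003]
force: [0.5, -0.6, -3.1]
opening: 0.0641
```

```bash
python3 - <<'E'
from h import *
wtop('blue',.216)
plan([*S(-.055,.075),.16],YAW)
for k,v in stock().items():
    print(k,v)
E
```

```text
wrist blue [428.  40.] -> 0.4453 -0.0064 r 19.3
wrist blue [252. 262.] -> 0.4291 -0.1178 r 35.6
t 18.98 pos [ 0.4316 -0.1201  0.177 ] heading 0.465 F [ 3.7 -0.8 -0.2] open 0.0642
DELTA [ 0.16   -0.2335  0.0163] n 0.284 YAW -0.001
('blue', 0.066) [('scene', 0.4363, -0.3644, 37.6), ('scene', 0.5962, -0.3034, 33.7), ('side', 0.5868, -0.3102, 33.1), ('side', 0.4306, -0.3701, 33.6)]
('red', 0.12) [('scene', 0.6071, 0.1425, 33.8)]
```

Request:
apply_moves(grip=[0.5,0.5,0.5,0.5,0.5], delta_pos=[[0.02,-0.03,0],[0.05,-0.075,0],[0.08,-0.12,0],[0.11,-0.165,0],[0.14,-0.205,0]], yaw=[0,0,0,0,0])

```text
time_s: 19.7
tool_pos: [0.4607, 0.1286, 0.168]
eef_rot: [-3.057, -0.723, 0.007]
force: [1.0, -0.6, -2.1]
opening: 0.0644
```

Request:
apply_moves(grip=[0.5,0.5,0.5,0.5,0.5], delta_pos=[[0.02,-0.028,0],[0.02,-0.028,0.03],[0.02,-0.028,0.06],[0.02,-0.028,0.1],[0.02,-0.028,0.1]], yaw=[0,0,0,0,0])

```text
time_s: 20.32
tool_pos: [0.4623, 0.16, 0.0653]
eef_rot: [-3.057, -0.723, 0.019]
force: [-0.4, 0.3, -2.8]
opening: 0.0642
```

```bash
python3 - <<'E'
from h import *
plan([*S(-.055,.075),.042],YAW)
E
```

```text
t 20.32 pos [0.4623 0.16   0.0653] heading 0.464 F [-0.4  0.3 -2.8] open 0.0642
DELTA [0.0074 0.0034 0.0232] n 0.025 YAW -0.002
```

Request:
apply_moves(grip=[0.5,0.5,0.5], delta_pos=[[0,0,0],[0,0,0],[0,0,0]], yaw=[0,0,0])

```text
time_s: 20.7
tool_pos: [0.4691, 0.1612, 0.0726]
eef_rot: [3.057, 0.723, 0.004]
force: [-0.1, 0.5, -3.1]
opening: 0.0645
```

```bash
python3 - <<'E'
from h import *
plan([*S(-.055,.075),.042],YAW)
E
```

```text
t 20.7 pos [0.4691 0.1612 0.0726] heading 0.464 F [-0.1  0.5 -3.1] open 0.0645
DELTA [0.0005 0.0012 0.0306] n 0.031 YAW -0.002
```

Request:
apply_moves(grip=[0.5,0.5,0.5,0.5,0.5], delta_pos=[[0,0.001,0.01],[0,0.001,0.02],[0,0.001,0.027],[0,0.001,0.03],[0,0.001,0.03]], yaw=[0,0,0,0,0])

```text
time_s: 21.32
tool_pos: [0.4678, 0.16, 0.0423]
eef_rot: [3.057, 0.723, -0.004]
force: [-9.4, -2.4, 14.0]
opening: 0.0642
```

Request:
apply_moves(grip=[0.5,0.5], delta_pos=[[0,0,0],[0,0,0]], yaw=[0,0])

```text
time_s: 21.58
tool_pos: [0.4677, 0.16, 0.0423]
eef_rot: [3.057, 0.723, -0.003]
force: [-9.5, -2.3, 14.2]
opening: 0.0642
```

Request:
apply_moves(grip=[0.5,0.5], delta_pos=[[0,0,-0.001],[0,0,-0.001]], yaw=[0,0])

```text
time_s: 21.82
tool_pos: [0.4685, 0.1602, 0.0423]
eef_rot: [-3.057, -0.723, -0.0]
force: [-1.6, 0.5, 2.2]
opening: 0.0645
```

Request:
apply_moves(grip=[0.78,0.82,0.85,0.88,0.88], delta_pos=[[0,0,-0.001],[0,0,-0.001],[0,0,-0.001],[0,0,-0.001],[0,0,-0.001]], yaw=[0,0,0,0,0])

```text
time_s: 22.45
tool_pos: [0.4684, 0.1601, 0.0431]
eef_rot: [-3.057, -0.723, 0.0]
force: [0.3, -0.3, -0.2]
opening: 0.0753
```

Request:
apply_moves(grip=[0.9,0.9,1,1], delta_pos=[[0,0,-0.03],[0,0,-0.08],[0,0,-0.13],[0,0,-0.15]], yaw=[0,0,0,0])

```text
time_s: 22.95
tool_pos: [0.4702, 0.1604, 0.197]
eef_rot: [3.057, 0.723, 0.009]
force: [-0.1, -0.7, -0.5]
opening: 0.0855
```

```bash
python3 - <<'E'
from h import *
for k,v in stock().items():
    print(k)
    for q in v:
        d=np.array(q[1:3])-SH;print("  ",q,"shelf",(d@UX).round(4),(d@UY).round(4))
wtop('blue',.086)
plan([.4335,-.367,.2],YAW)
c=cam("side");cv2.imwrite("pics/i_s.png",cv2.resize(c["img"][60:340,130:400],None,fx=2,fy=2))
E
```

```text
('blue', 0.066)
   ('scene', 0.4363, -0.3644, 37.5) shelf -0.321 -0.3785
   ('scene', 0.5981, -0.3039, 34.5) shelf -0.1493 -0.3972
   ('side', 0.5882, -0.3108, 32.5) shelf -0.1612 -0.3989
   ('side', 0.4299, -0.3696, 33.4) shelf -0.3291 -0.3803
('blue', 0.086)
   ('scene', 0.4731, 0.1627, 33.5) shelf -0.0513 0.0758
   ('side', 0.4628, 0.1529, 34.5) shelf -0.0649 0.0717
('red', 0.12)
   ('scene', 0.6068, 0.1421, 33.2) shelf 0.0589 -0.0026
   ('side', 0.6006, 0.1341, 34.9) shelf 0.0498 -0.007
wrist blue [249. 179.] -> 0.4694 0.161 r 34.2
t 23.1 pos [0.4692 0.1603 0.1941] heading 0.464 F [-0.1 -0.1 -1.1] open 0.0851
DELTA [-0.2681  0.4554 -0.0062] n 0.529 YAW -0.002
```

View pics/i_s.png

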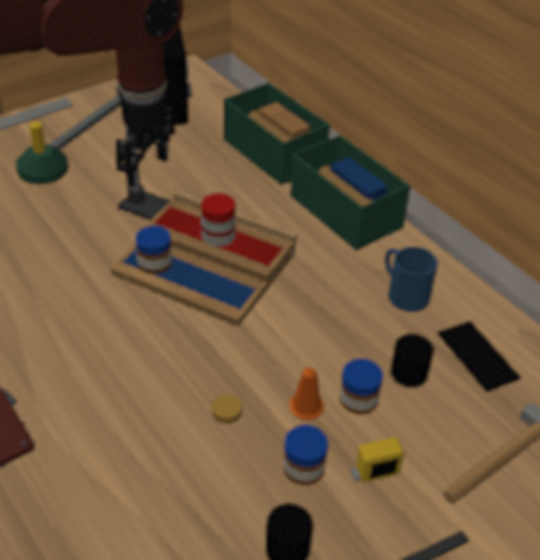

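Jar at (154,248) stands on the blue strip. Next is the jar at (305,452), world (0.433, -0.367).

Request:
apply_moves(grip=[1,1,1,1,1], delta_pos=[[-0.02,0.04,0],[-0.05,0.09,0],[-0.08,0.14,0],[-0.11,0.19,0],[-0.14,0.24,0]], yaw=[0,0,0,0,0])

```text
time_s: 23.78
tool_pos: [0.4492, -0.1184, 0.191]
eef_rot: [-3.055, -0.723, 0.004]
force: [1.1, 0.4, 0.6]
opening: 0.0853
```

Request:
apply_moves(grip=[1,1,1,1,1], delta_pos=[[-0.03,0.05,0],[-0.06,0.1,0],[-0.09,0.15,0],[-0.12,0.2,0],[-0.128,0.215,0]], yaw=[0,0,0,0,0])

```text
time_s: 24.4
tool_pos: [0.4308, -0.3689, 0.1904]
eef_rot: [-3.056, -0.717, 0.003]
force: [-0.4, -0.6, 0.2]
opening: 0.085
```

Request:
apply_moves(grip=[1,1,1,1], delta_pos=[[0,0,0.04],[0,0,0.07],[0,0,0.07],[0,0,0.07]], yaw=[0,0,0,0])

```text
time_s: 24.9
tool_pos: [0.433, -0.3663, 0.1235]
eef_rot: [-3.057, -0.724, -0.0]
force: [0.4, -0.6, 0.8]
opening: 0.0851
```

```bash
python3 - <<'E'
from h import *
wtop('blue',.066)
for k,v in stock().items():print(k,v)
plan([.432,-.366,.022],YAW)
E
```

```text
wrist blue [253. 195.] -> 0.4325 -0.364 r 33.2
wrist blue [460. 218.] -> 0.59 -0.3042 r 37.4
('blue', 0.066) [('scene', 0.435, -0.3637, 37.5), ('scene', 0.5975, -0.3046, 33.5), ('side', 0.5859, -0.3099, 33.6), ('side', 0.4298, -0.3689, 32.9)]
('blue', 0.086) [('scene', 0.4742, 0.1619, 33.1), ('side', 0.4635, 0.1539, 33.4)]
('red', 0.12) [('scene', 0.6069, 0.1428, 33.4)]
t 25.05 pos [ 0.4335 -0.3673  0.1249] heading 0.465 F [0.6 0.1 0.9] open 0.0855
DELTA [-0.0008 -0.0021  0.1029] n 0.103 YAW -0.001
```

Request:
apply_moves(grip=[1,1,1,1,1], delta_pos=[[-0.001,-0.001,0.03],[-0.001,-0.001,0.06],[-0.001,-0.001,0.09],[-0.001,-0.001,0.103],[-0.001,-0.001,0.103]], yaw=[0,0,0,0,0])

```text
time_s: 25.68
tool_pos: [0.4312, -0.3661, 0.0201]
eef_rot: [-3.057, -0.723, 0.001]
force: [0.6, -1.4, 0.7]
opening: 0.0856
```

Request:
apply_moves(grip=[0.5,0.5,0.5,0.5,0.5], delta_pos=[[0,0,0],[0,0,0],[0,0,0],[0,0,0],[0,0,0]], yaw=[0,0,0,0,0])

```text
time_s: 26.3
tool_pos: [0.4326, -0.3675, 0.0224]
eef_rot: [3.054, 0.722, 0.003]
force: [-1.1, 1.5, 6.6]
opening: 0.0646
```

Request:
apply_moves(grip=[0.5,0.5,0.5,0.5,0.5], delta_pos=[[0,0,-0.02],[0,0,-0.07],[0,0,-0.12],[0,0,-0.17],[0,0,-0.18]], yaw=[0,0,0,0,0])

```text
time_s: 26.92
tool_pos: [0.433, -0.3682, 0.2059]
eef_rot: [3.05, 0.721, 0.007]
force: [0.4, 0.1, -4.0]
opening: 0.0645
```

```bash
python3 - <<'E'
from h import *
wtop('blue',.246)
plan([*S(-.0545,-.005),.2],YAW)
E
```

```text
wrist blue [410. 186.] -> 0.4782 -0.3016 r 13.6
wrist blue [252. 258.] -> 0.4323 -0.3665 r 36.5
t 26.98 pos [ 0.4325 -0.3676  0.2046] heading 0.464 F [ 0.2 -0.3 -3.6] open 0.0643
DELTA [ 0.2708 -0.3751  0.0026] n 0.463 YAW -0.002
```

Request:
apply_moves(grip=[0.5,0.5,0.5,0.5,0.5], delta_pos=[[0.018,-0.025,0],[0.047,-0.065,0],[0.08,-0.111,0],[0.115,-0.159,0],[0.15,-0.208,0]], yaw=[0,0,0,0,0])

```text
time_s: 27.6
tool_pos: [0.4708, -0.1109, 0.1978]
eef_rot: [-3.055, -0.721, 0.005]
force: [0.5, 0.3, -3.6]
opening: 0.064
```

Request:
apply_moves(grip=[0.5,0.5,0.5,0.5,0.5], delta_pos=[[0.035,-0.048,0],[0.07,-0.097,0],[0.1,-0.14,0],[0.12,-0.166,0],[0.12,-0.166,0.02]], yaw=[0,0,0,0,0])

```text
time_s: 28.22
tool_pos: [0.505, 0.0916, 0.1792]
eef_rot: [-3.055, -0.729, -0.0]
force: [0.6, -0.8, -4.3]
opening: 0.064
```

Request:
apply_moves(grip=[0.5,0.5,0.5,0.5,0.5], delta_pos=[[0,0,0.03],[0,0,0.07],[0,0,0.1],[0,0,0.1],[0,0,0.1]], yaw=[0,0,0,0,0])

```text
time_s: 28.85
tool_pos: [0.5051, 0.089, 0.0803]
eef_rot: [-3.057, -0.723, 0.001]
force: [0.7, 0.0, -2.9]
opening: 0.064
```

```bash
python3 - <<'E'
from h import *
plan([*S(-.0545,-.005),.043],YAW)
E
```

```text
t 28.85 pos [0.5051 0.089  0.0803] heading 0.464 F [ 0.7  0.  -2.9] open 0.064
DELTA [0.0014 0.0006 0.0373] n 0.037 YAW -0.002
```

Request:
apply_moves(grip=[0.5,0.5,0.5,0.5,0.5], delta_pos=[[0.001,0.001,0.015],[0.001,0.001,0.028],[0.001,0.001,0.034],[0.001,0.001,0.036],[0.001,0.001,0.036]], yaw=[0,0,0,0,0])

```text
time_s: 29.48
tool_pos: [0.5066, 0.0886, 0.0442]
eef_rot: [3.057, 0.723, 0.0]
force: [-0.3, -0.1, -3.4]
opening: 0.064
```

Request:
apply_moves(grip=[0.5,0.5], delta_pos=[[0,0,0],[0,0,0]], yaw=[0,0])

```text
time_s: 29.72
tool_pos: [0.5068, 0.0886, 0.0445]
eef_rot: [3.057, 0.723, 0.001]
force: [0.1, -0.7, -4.0]
opening: 0.0648
```

Request:
apply_moves(grip=[0.5,0.5,0.5], delta_pos=[[0,0,0.002],[0,0,0.002],[0,0,0.002]], yaw=[0,0,0])

```text
time_s: 30.1
tool_pos: [0.5068, 0.0887, 0.0425]
eef_rot: [-3.057, -0.723, -0.001]
force: [-0.3, 1.0, 0.5]
opening: 0.0641
```

Request:
apply_moves(grip=[0.78,0.82,0.85,0.88,0.88], delta_pos=[[0,0,0],[0,0,0],[0,0,0],[0,0,0],[0,0,0]], yaw=[0,0,0,0,0])

```text
time_s: 30.72
tool_pos: [0.5065, 0.0886, 0.0422]
eef_rot: [3.057, 0.723, 0.0]
force: [0.4, -0.4, 0.7]
opening: 0.075
```

Request:
apply_moves(grip=[0.9,0.9,1,1], delta_pos=[[0,0,-0.03],[0,0,-0.08],[0,0,-0.13],[0,0,-0.15]], yaw=[0,0,0,0])

```text
time_s: 31.22
tool_pos: [0.5083, 0.0887, 0.1961]
eef_rot: [3.056, 0.723, 0.009]
force: [0.5, -0.1, -1.2]
opening: 0.0851
```

```bash
python3 - <<'E'
from h import *
for k,v in stock().items():
    print(k)
    for q in v:
        d=np.array(q[1:3])-SH;print("  ",q,"shelf",(d@UX).round(4),(d@UY).round(4))
wtop('blue',.086)
plan([.592,-.307,.2],YAW)
E
```

```text
('blue', 0.066)
   ('scene', 0.5961, -0.3041, 33.1) shelf -0.1512 -0.3965
   ('side', 0.5854, -0.3102, 34.1) shelf -0.1635 -0.3971
('blue', 0.086)
   ('scene', 0.5115, 0.0916, 33.4) shelf -0.0489 -0.0049
   ('scene', 0.474, 0.1614, 32.6) shelf -0.0511 0.0743
   ('side', 0.4655, 0.1546, 32.4) shelf -0.0617 0.072
   ('side', 0.5031, 0.085, 33.6) shelf -0.0594 -0.0071
('red', 0.12)
   ('scene', 0.6073, 0.1419, 34.2) shelf 0.0592 -0.003
   ('side', 0.5971, 0.136, 34.3) shelf 0.0475 -0.0037
wrist blue [247.  90.] -> 0.4697 0.1584 r 35.1
wrist blue [250. 177.] -> 0.5078 0.0912 r 35.0
t 31.38 pos [0.5073 0.0886 0.1931] heading 0.464 F [-0.1  0.  -0.9] open 0.0853
DELTA [-0.1014  0.3917 -0.0066] n 0.405 YAW -0.002
```

Two jars placed well (shelf y 0.073 and −0.006). Now the last jar, at (0.591, −0.307).

Request:
apply_moves(grip=[1,1,1,1,1], delta_pos=[[-0.01,0.04,0],[-0.025,0.095,0],[-0.04,0.15,0],[-0.054,0.21,0],[-0.07,0.265,0]], yaw=[0,0,0,0,0])

```text
time_s: 32.0
tool_pos: [0.5617, -0.1812, 0.1896]
eef_rot: [-3.055, -0.722, 0.004]
force: [0.9, 0.4, 0.2]
opening: 0.0849
```

Request:
apply_moves(grip=[1,1,1,1,1], delta_pos=[[-0.015,0.055,0],[-0.028,0.11,0],[-0.032,0.126,0],[-0.032,0.126,0.04],[-0.032,0.126,0.06]], yaw=[0,0,0,0,0])

```text
time_s: 32.62
tool_pos: [0.5883, -0.3048, 0.1277]
eef_rot: [-3.052, -0.722, 0.007]
force: [-0.7, -1.4, -0.1]
opening: 0.0855
```

Request:
apply_moves(grip=[1,1], delta_pos=[[0,0,0],[0,0,0]], yaw=[0,0])

```text
time_s: 32.88
tool_pos: [0.591, -0.3063, 0.1332]
eef_rot: [3.056, 0.724, 0.001]
force: [0.1, -0.9, 0.9]
opening: 0.0855
```

```bash
python3 - <<'E'
from h import *
wtop('blue',.066)
for k,v in stock().items():print(k,v)
plan([.591,-.307,.022],YAW)
c=cam("wrist");cv2.imwrite("pics/j_w.png",c["img"])
E
```

```text
wrist blue [254. 195.] -> 0.5921 -0.3066 r 32.6
('blue', 0.066) [('scene', 0.5973, -0.3031, 34.5), ('side', 0.5867, -0.3112, 33.4)]
('blue', 0.086) [('scene', 0.511, 0.0925, 33.3), ('scene', 0.4745, 0.1618, 33.1), ('side', 0.4635, 0.1539, 33.4), ('side', 0.5008, 0.0838, 34.6)]
('red', 0.12) [('scene', 0.6085, 0.1407, 34.9), ('side', 0.6009, 0.1351, 33.9)]
t 33.02 pos [ 0.5914 -0.307   0.1341] heading 0.465 F [ 0.3 -0.3  0.1] open 0.0857
DELTA [-0.0006 -0.0004  0.1121] n 0.112 YAW -0.001
```

View pics/j_w.png

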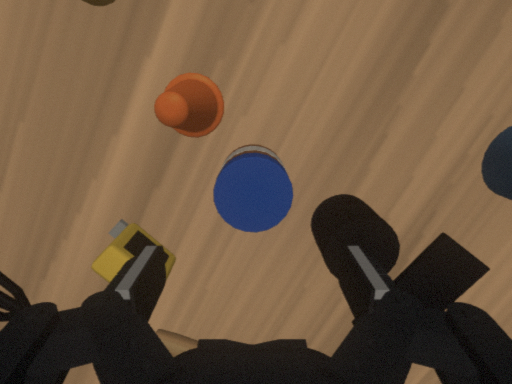

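The target lid is at (254,190). Cone at (190,105), tape at (135,255) and black cylinder at about (360,240) are all at least 2 cm clear of the finger positions. Descending.

Request:
apply_moves(grip=[1,1,1,1,1], delta_pos=[[0,0,0.03],[0,0,0.06],[0,0,0.09],[0,0,0.112],[0,0,0.112]], yaw=[0,0,0,0,0])

```text
time_s: 33.7
tool_pos: [0.5892, -0.3058, 0.0183]
eef_rot: [-3.055, -0.722, 0.004]
force: [1.0, 0.5, 0.9]
opening: 0.0858
```

Request:
apply_moves(grip=[0.5,0.5,0.5,0.5,0.5], delta_pos=[[0,0,0],[0,0,0],[0,0,0],[0,0,0],[0,0,0]], yaw=[0,0,0,0,0])

```text
time_s: 34.33
tool_pos: [0.5919, -0.3077, 0.0224]
eef_rot: [3.054, 0.722, 0.004]
force: [0.2, 0.9, 6.0]
opening: 0.0642
```

Request:
apply_moves(grip=[0.5,0.5,0.5,0.5,0.5], delta_pos=[[0,0,-0.02],[0,0,-0.07],[0,0,-0.12],[0,0,-0.17],[0,0,-0.18]], yaw=[0,0,0,0,0])

```text
time_s: 34.95
tool_pos: [0.5924, -0.308, 0.2062]
eef_rot: [3.051, 0.722, 0.009]
force: [0.6, -0.9, -2.2]
opening: 0.0643
```

```bash
python3 - <<'E'
from h import *
wtop('blue',.246)
plan([*S(-.0545,-.086),.2],YAW)
E
```

```text
wrist blue [253. 262.] -> 0.5922 -0.308 r 36.4
t 35.0 pos [ 0.5918 -0.3076  0.2048] heading 0.464 F [ 0.9 -0.6 -1.3] open 0.0643
DELTA [ 0.1016 -0.3118  0.0034] n 0.328 YAW -0.002
```

Request:
apply_moves(grip=[0.5,0.5,0.5,0.5,0.5], delta_pos=[[0.01,-0.03,0],[0.027,-0.082,0],[0.045,-0.138,0],[0.063,-0.193,0],[0.08,-0.245,0]], yaw=[0,0,0,0,0])

```text
time_s: 35.62
tool_pos: [0.5499, -0.0496, 0.1974]
eef_rot: [-3.055, -0.722, 0.006]
force: [0.4, -0.2, -3.5]
opening: 0.0645
```

Request:
apply_moves(grip=[0.5,0.5,0.5,0.5,0.5], delta_pos=[[0.015,-0.045,0],[0.022,-0.066,0],[0.022,-0.066,0],[0.022,-0.066,0.04],[0.022,-0.066,0.06]], yaw=[0,0,0,0,0])

```text
time_s: 36.25
tool_pos: [0.5401, 0.0163, 0.1365]
eef_rot: [-3.056, -0.722, 0.008]
force: [0.9, 0.7, -2.8]
opening: 0.0643
```

Request:
apply_moves(grip=[0.5,0.5,0.5,0.5,0.5], delta_pos=[[0,0,0.03],[0,0,0.06],[0,0,0.06],[0,0,0.06],[0,0,0.06]], yaw=[0,0,0,0,0])

```text
time_s: 36.88
tool_pos: [0.5435, 0.0167, 0.0817]
eef_rot: [3.056, 0.722, 0.004]
force: [0.1, -0.2, -3.4]
opening: 0.0643
```

```bash
python3 - <<'E'
from h import *
plan([*S(-.0545,-.086),.0425],YAW)
for k,v in stock().items():print(k,v)
E
```

```text
t 36.88 pos [0.5435 0.0167 0.0817] heading 0.464 F [ 0.1 -0.2 -3.4] open 0.0643
DELTA [-0.0006 -0.0003  0.0392] n 0.039 YAW -0.002
('blue', 0.086) [('scene', 0.5114, 0.0917, 33.4), ('scene', 0.4743, 0.1616, 32.9), ('side', 0.4647, 0.1524, 33.2), ('side', 0.504, 0.084, 33.5)]
('red', 0.12) [('scene', 0.6073, 0.1419, 34.2)]
```

Request:
apply_moves(grip=[0.5,0.5,0.5,0.5,0.5], delta_pos=[[0,0,0.015],[0,0,0.028],[0,0,0.036],[0,0,0.039],[0,0,0.039]], yaw=[0,0,0,0,0])

```text
time_s: 37.6
tool_pos: [0.5413, 0.017, 0.0421]
eef_rot: [-3.057, -0.723, 0.005]
force: [-7.1, -0.2, 12.9]
opening: 0.0643
```

Request:
apply_moves(grip=[0.5,0.5], delta_pos=[[0,0,0],[0,0,0]], yaw=[0,0])

```text
time_s: 37.85
tool_pos: [0.5414, 0.017, 0.0421]
eef_rot: [-3.057, -0.723, 0.004]
force: [-7.4, -0.1, 11.8]
opening: 0.0643
```

Request:
apply_moves(grip=[0.5,0.5], delta_pos=[[0,0,-0.001],[0,0,-0.001]], yaw=[0,0])

```text
time_s: 38.1
tool_pos: [0.5422, 0.017, 0.0422]
eef_rot: [3.057, 0.723, -0.001]
force: [-2.8, -0.3, 5.0]
opening: 0.0644
```

Request:
apply_moves(grip=[0.78,0.82,0.85,0.88,0.88], delta_pos=[[0,0,0],[0,0,0],[0,0,0],[0,0,0],[0,0,0]], yaw=[0,0,0,0,0])

```text
time_s: 38.72
tool_pos: [0.5423, 0.0171, 0.0421]
eef_rot: [3.057, 0.723, 0.0]
force: [0.7, 0.8, -0.1]
opening: 0.0753
```

Request:
apply_moves(grip=[0.9,0.9,1,1,1], delta_pos=[[0,0,-0.03],[0,0,-0.08],[0,0,-0.13],[0,0,-0.19],[0,0,-0.25]], yaw=[0,0,0,0,0])

```text
time_s: 39.35
tool_pos: [0.542, 0.0171, 0.294]
eef_rot: [3.057, 0.723, 0.0]
force: [1.2, -0.5, 0.2]
opening: 0.0855
```

Request:
apply_moves(grip=[1,1,1], delta_pos=[[0,0,-0.06],[0,0,-0.08],[0,0,-0.08]], yaw=[0,0,0])

```text
time_s: 39.72
tool_pos: [0.5429, 0.017, 0.3735]
eef_rot: [3.056, 0.723, 0.004]
force: [-0.1, -0.7, -0.7]
opening: 0.0854
```

```bash
python3 - <<'E'
from h import *
for k,v in stock().items():
    print(k)
    for q in v:
        d=np.array(q[1:3])-SH;print("  ",q,"shelf",(d@UX).round(4),(d@UY).round(4))
wtop('blue',.086)
p=handle(True);print(p,lampang(p))
plan([p[0],p[1],.37],-1.125)
c=cam("side");cv2.imwrite("pics/k_s.png",cv2.resize(c["img"][60:340,130:400],None,fx=2,fy=2))
c=cam("wrist");cv2.imwrite("pics/k_w.png",c["img"])
E
```

```text
('blue', 0.086)
   ('scene', 0.5476, 0.0196, 32.7) shelf -0.049 -0.0855
   ('scene', 0.5114, 0.0917, 33.4) shelf -0.049 -0.0048
   ('scene', 0.4752, 0.1616, 33.8) shelf -0.0499 0.0739
   ('side', 0.4657, 0.1544, 32.6) shelf -0.0616 0.0717
   ('side', 0.502, 0.0831, 34.2) shelf -0.0612 -0.0083
   ('side', 0.5382, 0.012, 34.3) shelf -0.0608 -0.088
('red', 0.12)
   ('scene', 0.6074, 0.1426, 34.6) shelf 0.0597 -0.0025
   ('side', 0.5994, 0.1343, 34.3) shelf 0.0488 -0.0063
wrist blue [252.  32.] -> 0.469 0.161 r 33.5
wrist blue [253.  94.] -> 0.5055 0.0908 r 33.7
wrist blue [254. 149.] -> 0.5431 0.0187 r 32.0
wrist blue [486. 208.] -> 0.9198 0.102 r 62.7
scene 137 [0.31635313 0.26287016 0.305     ]
side 90 [0.31610271 0.26698355 0.305     ]
[0.31604643 0.2637982  0.30601685] 1.2001408357311216
t 39.98 pos [0.5415 0.0171 0.3694] heading 0.464 F [ 0.1 -0.2 -0.6] open 0.085
DELTA [-0.0911 -0.3215  0.0005] n 0.334 YAW 1.589
```

View pics/k_s.png

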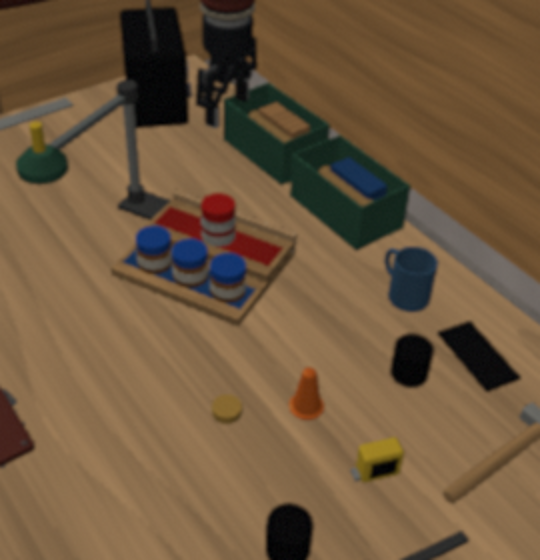

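View pics/k_w.png

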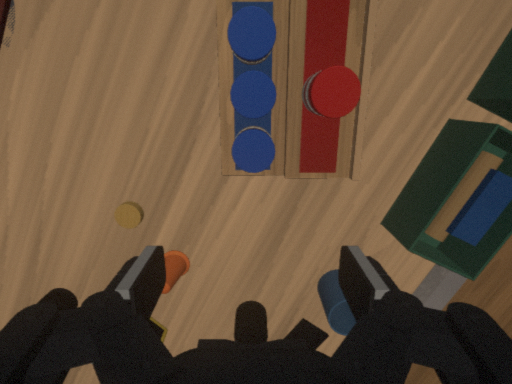

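Rows are complete: wrist view shows three lids on the blue strip (x≈253) and the cap on the red strip (333,92). Returning to the lamp handle.

Request:
apply_moves(grip=[1,1,1,0.7,0.7], delta_pos=[[-0.01,-0.035,-0.01],[-0.025,-0.085,-0.02],[-0.04,-0.14,-0.02],[-0.055,-0.195,-0.02],[-0.07,-0.245,-0.02]], yaw=[0.18,0.36,0.54,0.72,0.9])

```text
time_s: 40.7
tool_pos: [0.3719, 0.2026, 0.3916]
eef_rot: [3.071, -0.661, -0.001]
force: [0.0, 0.6, 0.7]
opening: 0.0601
```

Request:
apply_moves(grip=[0.6,0.6,0.6,0.6,0.6], delta_pos=[[0,0,0],[0,0,0],[0,0,0],[0,0,0],[0,0,0]], yaw=[0.17,0.34,0.51,0.69,0.69])

```text
time_s: 41.32
tool_pos: [0.3732, 0.2015, 0.3916]
eef_rot: [2.672, -1.651, -0.001]
force: [0.0, 0.7, -0.9]
opening: 0.0511
```

```bash
python3 - <<'E'
from h import *
plan([.316,.2638,.37],-1.125)
E
```

```text
t 41.33 pos [0.3732 0.2015 0.3916] heading -1.107 F [ 0.   0.7 -0.9] open 0.0511
DELTA [-0.0813  0.0233  0.0217] n 0.087 YAW 0.018
```

Request:
apply_moves(grip=[0.6,0.6,0.6,0.6], delta_pos=[[-0.04,0.012,0],[-0.081,0.023,0],[-0.081,0.023,0.02],[-0.081,0.023,0.02]], yaw=[0.018,0.018,0.018,0.018])

```text
time_s: 41.82
tool_pos: [0.3158, 0.2637, 0.3706]
eef_rot: [2.658, -1.67, -0.002]
force: [0.1, -0.5, -0.2]
opening: 0.0514
```

```bash
python3 - <<'E'
from h import *
plan([.316,.2638,.292],-1.125)
c=cam("wrist");cv2.imwrite("pics/l_w.png",c["img"])
E
```

```text
t 41.83 pos [0.3158 0.2637 0.3706] heading -1.122 F [ 0.1 -0.5 -0.2] open 0.0514
DELTA [-0.     -0.0005  0.0786] n 0.079 YAW 0.003
```

View pics/l_w.png

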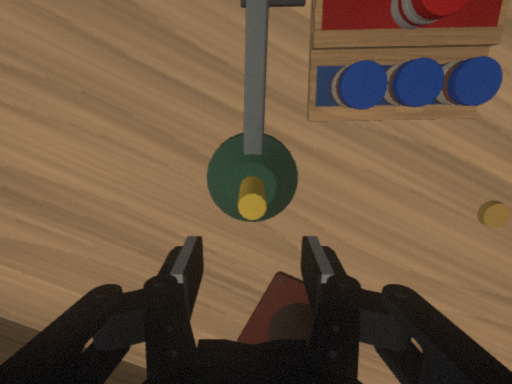

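The handle is centred at (252,205), the same as in the first grasp. Descending and gripping.

Request:
apply_moves(grip=[0.6,0.6,0.6,0.6,0.6], delta_pos=[[0,0,0.025],[0,0,0.05],[0,0,0.07],[0,0,0.078],[0,0,0.078]], yaw=[0,0,0,0,0])

```text
time_s: 42.5
tool_pos: [0.3168, 0.2636, 0.2942]
eef_rot: [2.656, -1.677, -0.0]
force: [-0.7, -0.2, 1.0]
opening: 0.0515
```

Request:
apply_moves(grip=[0,0,0,0,0], delta_pos=[[0,0,0],[0,0,0],[0,0,0],[0,0,0],[0,0,0]], yaw=[0,0,0,0,0], grip_force=20)

```text
time_s: 43.12
tool_pos: [0.3172, 0.264, 0.2952]
eef_rot: [-2.655, 1.676, -0.002]
force: [-0.4, -0.3, 6.4]
opening: 0.0207
```

```bash
python3 - <<'E'
from h import *
arcplan(1.2-np.array([.05,.15,.25,.35,.45]),r=.246,z=.291)
E
```

```text
a0 1.1992023386994504 r 0.24533676510282265 pos [0.3172 0.264  0.2952] h -1.126 F [-0.4 -0.3  6.4] open 0.0207 t 43.125
1.15 delta [0.0121, 0.0007, 0.0042] yaw -0.049 world [0.322 0.253]
1.05 delta [0.0366, -0.0011, 0.0042] yaw -0.149 world [0.334 0.231]
0.95 delta [0.0608, -0.0054, 0.0042] yaw -0.249 world [0.348 0.211]
0.85 delta [0.0845, -0.0121, 0.0043] yaw -0.349 world [0.364 0.193]
0.75 delta [0.1074, -0.021, 0.0043] yaw -0.449 world [0.382 0.176]
```

Request:
apply_moves(grip=[0,0,0,0,0], delta_pos=[[0.0121,0.0007,-0.001],[0.0366,-0.0011,-0.001],[0.0608,-0.0054,-0.001],[0.0845,-0.0121,-0.001],[0.1074,-0.021,-0.001]], yaw=[-0.05,-0.15,-0.25,-0.35,-0.45])

```text
time_s: 43.75
tool_pos: [0.3831, 0.1767, 0.2953]
eef_rot: [-2.962, 1.035, -0.002]
force: [7.0, 9.9, -1.8]
opening: 0.0203
```

```bash
python3 - <<'E'
from h import *
s=manip.observe();a=lampang(s["tool_pos"])
arcplan([.65,.55,.45,.35,.25],r=.246,z=s["tool_pos"][2])
E
```

```text
a0 0.74896700762375 r 0.2450541005874366 pos [0.3831 0.1767 0.2953] h -0.673 F [ 7.   9.9 -1.8] open 0.0203 t 43.75
0.65 delta [0.0243, 0.0004, -0.0] yaw -0.099 world [0.402 0.161]
0.55 delta [0.0487, -0.0025, -0.0] yaw -0.199 world [0.423 0.148]
0.45 delta [0.0727, -0.0079, 0.0] yaw -0.299 world [0.445 0.138]
0.35 delta [0.096, -0.0156, 0.0] yaw -0.399 world [0.468 0.129]
0.25 delta [0.1185, -0.0257, 0.0001] yaw -0.499 world [0.492 0.123]
```

Request:
apply_moves(grip=[0,0,0,0,0], delta_pos=[[0.0243,-0.001,0],[0.0487,-0.0039,0],[0.0727,-0.0092,0],[0.096,-0.0168,0],[0.1185,-0.0267,0]], yaw=[-0.1,-0.2,-0.3,-0.4,-0.5])

```text
time_s: 44.38
tool_pos: [0.4919, 0.1244, 0.2953]
eef_rot: [-3.125, 0.27, -0.001]
force: [1.3, 11.0, 2.2]
opening: 0.0208
```

```bash
python3 - <<'E'
from h import *
s=manip.observe();a=lampang(s["tool_pos"])
arcplan([.18,.12,.06,.0],r=.2455,z=s["tool_pos"][2])
E
```

```text
a0 0.25108464736940944 r 0.244554700659287 pos [0.4919 0.1244 0.2953] h -0.172 F [ 1.3 11.   2.2] open 0.0208 t 44.375
0.18 delta [0.0174, 0.0009, -0.0] yaw -0.071 world [0.509 0.121]
0.12 delta [0.0321, -0.0002, -0.0] yaw -0.131 world [0.524 0.119]
0.06 delta [0.0467, -0.0021, 0.0] yaw -0.191 world [0.538 0.118]
0.0 delta [0.0612, -0.0049, 0.0] yaw -0.251 world [0.553 0.119]
```

Request:
apply_moves(grip=[0,0,0,0,0], delta_pos=[[0.0174,-0.001,0],[0.0321,-0.002,0],[0.0467,-0.004,0],[0.0612,-0.0065,0],[0.0612,-0.0065,0]], yaw=[-0.07,-0.13,-0.19,-0.25,-0.25])

```text
time_s: 45.0
tool_pos: [0.5532, 0.12, 0.2953]
eef_rot: [-3.136, -0.118, -0.001]
force: [1.0, 5.3, 3.2]
opening: 0.0206
```

```bash
python3 - <<'E'
from h import *
arcplan([.0],r=.2455,z=.295)
p=handle(True);print(p,lampang(p))
E
```

```text
a0 -0.0014065588969711617 r 0.2442602432937309 pos [0.5532 0.12   0.2953] h 0.075 F [1.  5.3 3.2] open 0.0206 t 45.0
0.0 delta [-0.0004, 0.0012, 0.0003] yaw 0.001 world [0.553 0.119]
scene 94 [0.56161178 0.12542937 0.305     ]
side 78 [0.55412273 0.11921396 0.305     ]
[0.55726551 0.12306516 0.30147893] -0.018652288280933776
```

Request:
apply_moves(grip=[0.3,0.4,0.5,0.5,0.5], delta_pos=[[0,0,0],[0,0,0],[0,0,0],[0,0,0],[0,0,0]], yaw=[0,0,0,0,0])

```text
time_s: 45.72
tool_pos: [0.5523, 0.118, 0.2952]
eef_rot: [3.139, 0.115, 0.0]
force: [0.3, 0.4, -0.6]
opening: 0.0431
```

Request:
apply_moves(grip=[0.5,0.5,0.5,0.5,0.5], delta_pos=[[0,0,-0.02],[0,0,-0.05],[0,0,-0.09],[-0.03,0.04,-0.1],[-0.06,0.08,-0.1]], yaw=[0,0,0,0,0])

```text
time_s: 46.35
tool_pos: [0.4985, 0.0333, 0.3984]
eef_rot: [3.139, 0.118, 0.007]
force: [0.8, -1.0, 0.3]
opening: 0.0426
```

Request:
apply_moves(grip=[0.5,0.5,0.5,0.5,0.5], delta_pos=[[-0.02,0.05,0],[-0.04,0.1,0],[-0.04,0.1,0],[-0.04,0.1,0],[-0.04,0.1,0]], yaw=[0,0,0,0,0])

```text
time_s: 46.98
tool_pos: [0.4662, -0.0677, 0.3957]
eef_rot: [-3.139, -0.118, -0.001]
force: [-1.3, 0.7, -0.2]
opening: 0.043
```

```bash
python3 - <<'E'
from h import *
p=handle(True);print(p,lampang(p))
for k,v in stock().items():
    for q in v:
        d=np.array(q[1:3])-SH;print(k,q,"shelf",(d@UX).round(4),(d@UY).round(4))
print(manip.observe()["time_s"])
for n in["scene","side"]:
    c=cam(n);cv2.imwrite(f"pics/m_{n}.png",cv2.resize(c["img"][60:340,130:400],None,fx=2,fy=2))
E
```

```text
scene 147 [0.55397881 0.11789851 0.305     ]
[0.55397881 0.11789851 0.305     ] -0.003948708782087868
('blue', 0.086) ('scene', 0.5474, 0.0211, 33.9) shelf -0.0485 -0.0841
('blue', 0.086) ('scene', 0.5124, 0.0916, 34.2) shelf -0.0481 -0.0053
('blue', 0.086) ('scene', 0.4744, 0.1606, 32.9) shelf -0.0511 0.0734
('blue', 0.086) ('side', 0.4636, 0.154, 33.2) shelf -0.0637 0.0723
('blue', 0.086) ('side', 0.501, 0.0842, 34.2) shelf -0.0616 -0.0068
('blue', 0.086) ('side', 0.5393, 0.0106, 34.4) shelf -0.0605 -0.0898
('red', 0.12) ('scene', 0.6061, 0.1433, 33.8) shelf 0.0588 -0.0013
('red', 0.12) ('side', 0.597, 0.1363, 34.1) shelf 0.0475 -0.0034
47.175
```

View pics/m_scene.png

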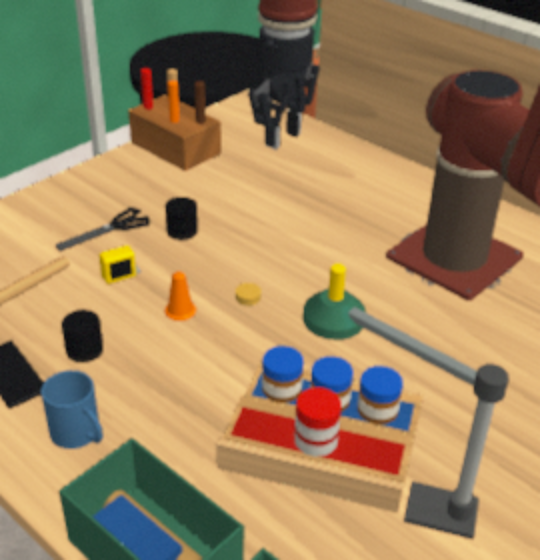

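View pics/m_side.png

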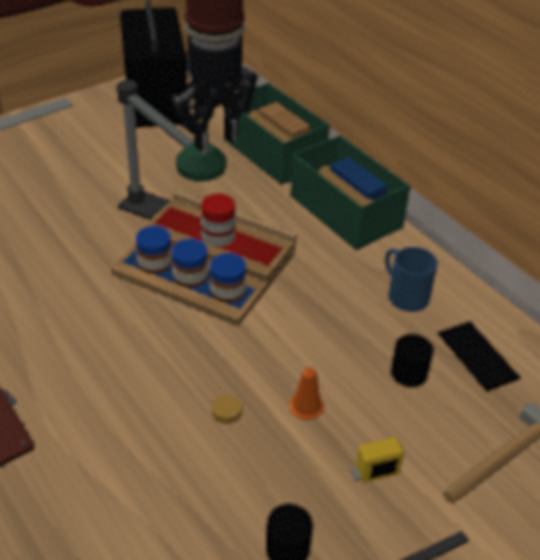

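Everything is in place in both views. The rows stand upright, the lamp head is back over the shelf (scene crop (335,300)), and the cone, tape, weight, shears and black cylinders look unmoved.

```bash
python3 -c "
from cell import manip
print(manip.sign_off())"
```

```text
the job is handed in; nothing more can be done
None
```

The job is done and handed in at about 47 s. I swung the lamp out to 1.20 rad, put the one tin and three jars on their strips, and swung the lamp back with its head over the middle of the shelf.

Last checks, averaging the scene and side views:

| Item | Across shelf (x) | Along row (y) |
|---|---|---|
| Jars, blue strip (centre −55 mm) | about −54 to −57 mm | about +73, −6 and −87 mm |
| Tin, red strip (centre +55 mm) | about +53 mm | about −2 mm |

- **Rows:** the gaps between jars are about 13–15 mm, and everything is upright.
- **Lamp:** it reads about 0.00 rad. In the final look only the scene camera saw the handle, because the gripper hid it from the side camera.
- **Camera disagreement:** the two cameras differ by about 1 cm on the lids, with opposite bias. The wrist camera and the tool positions at release agreed with the average to 2–3 mm for the jars. I had no usable wrist reading for the tin, only the release position, which agreed to about 2 mm.
- **Other things on the bench:** by eye in the two last pictures they look unmoved. I did not re-measure them. I saw no sign of any stock being knocked aside.

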